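# Load the kiln shelf for slumping

### The arm

A 7-joint arm with a two-finger parallel gripper is mounted at the origin on the work surface. World frame = base frame: x ahead of the robot, y to its left, z up, the work surface at z = 0. Lengths are in m, angles in rad, forces in N, time in s.
With the tool pointing down it reaches from about 0.425 to 0.925 m from the base axis. Payload 6.8 kg.
Tool frame: the origin (TCP) lies at the very end of the fingers, on their centre line; the grasp point (between the pads) lies 19 mm behind it; z points along the fingers, y is the line along which they close (so a half turn about z gives the same grasp; the last joint's range is limited). The gripper opens to 85 mm and grips with 20 to 120 N. Pads are 22 mm wide; open, the fingers measure 114 mm over their backs; the gripper's body (76 mm by 85 mm) begins 54 mm behind the grasp point. The pads swing forward as they close: fully open they stand 13 mm farther back than shut.
Start: joints at [1.172, 0.477, 0.022, 1.555, -0.011, 1.109, -0.083], TCP at [0.194, -0.647, 0.231] pointing down, gripper open.
Joint ranges: [-2.96, 2.96], [-0.34, 2.1], [-1.41, 1.46], [0.24, 2.44], [-1.37, 4.51], [0.17, 1.92], [-2.96, 2.96]. Speed limits (rad/s): [2.39, 2.39, 3.14, 3.14, 3.14, 3.14, 3.14].

### API

Orientations are given as a rotation vector (axis times angle).
In Python, from bench import r gives the robot as it stands.
- The arm moves only by the shell command python3 -m jog 'ROWS' [FORCE]. ROWS is JSON, a list of rows, each an object of numbers: "fingers": the finger opening in m, from 0 to 0.0854; "x", "y", "z": the shift along the tool's x, y, z in m; "rx", "ry", "rz": the turn, a rotation vector about the tool's x, y, z in degrees. In form: [{"fingers": .., "x": .., "y": .., "z": .., "rx": .., "ry": .., "rz": ..}, ...]. A call has 1 to 8 rows; each row shifts and turns the commanded pose from where the row before left it, along the tool's axes as they then stand; what a row does not reach is not made up. A row lasts 1/8 s, in which the tool goes at most 62.5 mm and 10.7 degrees, less where a joint would pass 70% of its speed; a pose out of reach is approached as far as the arm can. A call is refused whole if a number of a shift passes 0.0625 or a number of a turn 10.7, either way. A call with a gripper value outside its range is refused whole. The fingers move at their own pace and stop on an object; FORCE is the grip in N (left out, the last holds). Time passes only in rows, so rows that do not move let the fingers close. It gives the time, the measured TCP pose, the force, the opening and the grip force at its end, in the units of the state.
- r.get_obs(): the state, without advancing time (a new reading comes with each control period).
- r.grab_frame(name): name is "scene" or "side" or "wrist"; returns (picture, depth): 384x512x3 uint8, red, green, blue; 384x512 float32, m along the optical axis (not along the pixel's ray), 0 where there is no reading.
- r.get_calibration(name): a dict with "mtx" (3x3 intrinsics, pixels), "extrinsics" (4x4, takes a point from camera to world coordinates). Camera axes: x right, y down, z forward; pixel columns grow to the right and rows downward; lengths in m; the calibration is good to about 2 mm. A picture is of the moment at which its call begins: read the wrist's pose just before it. get_calibration takes no time and is no camera call; for the wrist camera it gives the pose at the moment of the call.
- r.hand_in(): hands the job in; it is judged then, once.
Trained networks look in the newest picture that a camera, given by its name, has taken for a name from the list of things; names that differ only in an ending like _2 or _b are one class to them, and where a whole thing is asked for, a point or a joint stands for the part that bears it (a point fixed in the world has none). Each returns a list of dicts, best first, with "score" (0 to 1); they miss things now and then, are a little off and sometimes report something else, mostly with a low value. They report only what shows in the picture. A call takes as long as a camera call. They do not tell look-alikes from the thing itself.
- r.search_frame(target, camera): "xyz" ([x, y, z] in m, in world coordinates, good to about 4 mm: the middle of the surface that is visible of it).
- r.landmark_of(target, camera): "xyz" ([x, y, z] in m, in world coordinates, good to about 4 mm: a listed point, or the origin of a listed thing).
The state is a dict: "clock": time; "joints": joint angles; "qvel": joint speeds; "tau": joint torques, N m; "tcp_pos": TCP position; "orientation": TCP orientation; "contact_force": force on the tool from outside, world axes, zero at the start; "moment": the same for the moment, N m; "grip_width": finger opening in m; "gripper_force": force on a finger pad.
Only numpy, scipy, OpenCV 4.12 (cv2) and the standard library are available. Lean on these libraries where they do the work, as an engineer would, in place of code of your own. Each camera call takes 0.05 s, during which the arm holds its last target. There are 200 camera calls.

### The job

Finish loading the kiln shelf for a slump firing: stand the hexagonal mould on the shelf midway between the two tall posts at the back, and lay each glass blank from the cream tray centred and squarely on the mould of its own shape. Stand the third tall post (not the short one) upright on the shelf midway between the round and the square mould, so that the next shelf can rest on three equal posts. Set the glass down gently without dropping it, and do not shift the moulds and posts that already stand on the shelf.

Things in the scene. Friction and masses are not known exactly. Their poses are not given: they have to be found in the camera images.
- shelf: Kiln shelf, left or right of the cream tray: buff slab with white washed top, 230 mm (x, front to back) by 300 mm (y, right to left) by 16 mm, fixed on the bench, turned up to 0.15 rad. Origin: centre of the underside; x points to its back (away from the robot), y to its left. Front row at x = -55 mm, back row at +65 mm. Three 32 mm witness cones are fixed near its right edge between the rows.
- back_post_left: Buff square kiln post, 25 x 25 x 60 mm, standing loose on the shelf in the back row, 110 mm left of the shelf's centre line; its sides roughly follow the shelf's. Leave it. Origin: centre of its foot, z up.
- back_post_right: Same kind of post, standing loose on the shelf in the back row, 110 mm right of the centre line. Leave it. Origin: centre of its foot, z up.
- round_mould: Round red-brown bisque slumping mould, an open dish 22 mm high, wall 6 mm, cavity 13 mm deep, small black vent hole; the blank lies on its flat rim. Origin: centre of the underside, z up. Outside diameter 66 mm at the rim. Stands loose in the shelf's front row, 90 mm to the left or to the right of the centre line (the square mould has the other side). Leave it where it stands.
- square_mould: Square red-brown bisque slumping mould, an open dish 22 mm high, wall 6 mm, cavity 13 mm deep, small black vent hole; the blank lies on its flat rim. Origin: centre of the underside, z up. 62 x 62 mm outside, sides along its x and y axes, up to 0.35 rad askew to the shelf. Stands loose in the shelf's front row, 90 mm to the other side of the centre line. Leave it where it stands.
- hex_mould: Hexagonal red-brown bisque slumping mould, an open dish 22 mm high, wall 6 mm, cavity 13 mm deep, small black vent hole; the blank lies on its flat rim. Origin: centre of the underside, z up. 62 mm across flats with upright sides, 72 mm across corners; a pair of flats faces +x and -x, the others at 60 degrees. Starts in the tray; about 0.11 kg.
- round_glass: Round amber fused-glass blank, 64 mm diameter, 6 mm thick, about 50 g, lying flat in the tray. Origin: centre of the underside, z up.
- square_glass: Square cobalt-blue fused-glass blank, 60 x 60 mm with sides along its x and y axes, 6 mm thick, about 50 g, lying flat in the tray. Origin: centre of the underside, z up.
- hex_glass: Hexagonal green fused-glass blank, 60 mm across flats (69 mm across corners; a pair of flats faces +x and -x), 6 mm thick, about 50 g, lying flat in the tray. Origin: centre of the underside, z up.
- tall_post: Third tall kiln post, buff, 25 x 25 x 60 mm, sides along its x and y, about 80 g, standing in the tray. Origin: centre of its foot, z up. Not the squat grey-brown post (35 x 35 x 25 mm). The cream tray (fixed, 282 x 372 mm, floor 4 mm above the bench, rim 19 mm high) holds six things in two rows of three about 110 mm apart: the hexagonal mould, three blanks, two posts, in any order.
Mind the look-alikes: they are no part of the job. Of the things like the square_glass, leave any that is black or red; of the rest the smaller one is meant.

How it is judged:
By the outcome, as a careful person would: the job done as asked, in the order asked, and still so for the second after the job is handed in, with the robot touching nothing.
It also fails if it takes over 125 s, if anything falls off the work surface, if the arm or the gripper's body presses on something with over 40 N, if the wrist force passes 120 N, or if a joint passes its speed limit or range.

## Working session

There is one attempt and no reset: what is moved stays moved. The work goes in short steps, Python scripts to look and compute and a shell command to move; the robot and the scene stay as the last step left them, time stands still between calls to the robot, and variables do not carry over. Pictures are saved under pics/ and viewed, at most 14 in all, crops included, and the job is handed in when it is done.

```bash
mkdir -p pics; ls; cat > h.py <<'E'
import numpy as np, cv2, json
from bench import r
from scipy.spatial.transform import Rotation as R
def grab(n):
    o=r.get_obs(); c=r.get_calibration(n); im,d=r.grab_frame(n)
    return im,d,np.array(c["mtx"]),np.array(c["extrinsics"])
def cloud(d,K,T):
    v,u=np.mgrid[:d.shape[0],:d.shape[1]]
    P=np.stack([(u-K[0,2])/K[0,0]*d,(v-K[1,2])/K[1,1]*d,d],-1)
    return P@T[:3,:3].T+T[:3,3]
def save(n,im): cv2.imwrite(n,cv2.cvtColor(im,cv2.COLOR_RGB2BGR))
E
python3 - <<'E'
from h import *
o=r.get_obs(); print({k:np.round(v,3).tolist() for k,v in o.items()})
names="shelf back_post_left back_post_right round_mould square_mould hex_mould round_glass square_glass hex_glass tall_post".split()
for c in ["scene","side"]:
    im,d,K,T=grab(c); save(f"pics/{c}0.png",im); np.savez(f"{c}0.npz",im=im,d=d,K=K,T=T)
    print(c,np.round(T,3).tolist(),np.round(K,1).tolist())
    for n in names if c=="scene" else []:
        for q in r.landmark_of(n,c)[:4]: 
            p=np.array(q["xyz"]); k=K@(T[:3,:3].T@(p-T[:3,3])); print(n,np.round(p,3),round(q["score"],2),np.round(k[:2]/k[2]))
E
```

```text
pics
{'clock': 0.0, 'joints': [1.172, 0.478, 0.022, 1.556, -0.011, 1.109, -0.083], 'qvel': [-0.0, 0.001, 0.003, -0.002, -0.001, 0.001, -0.001], 'tau': [-0.001, -59.646, 1.607, -28.121, 0.012, 0.009, -0.0], 'tcp_pos': [0.193, -0.646, 0.23], 'orientation': [-3.107, -0.455, 0.001], 'contact_force': [-0.416, -0.426, -0.202], 'moment': [-0.05, -0.026, -0.004], 'gripper_force': 0.0, 'grip_width': 0.085}
scene [[-0.312, 0.725, -0.615, 1.246], [0.95, 0.233, -0.207, 0.252], [-0.007, -0.649, -0.761, 0.926], [0.0, 0.0, 0.0, 1.0]] [[480.9, 0.0, 264.0], [0.0, 480.9, 177.0], [0.0, 0.0, 1.0]]
shelf [ 0.522 -0.191  0.   ] 0.67 [191. 166.]
back_post_left [ 0.593 -0.088  0.015] 0.61 [217. 193.]
back_post_right [0.492 0.3   0.006] 0.53 [384. 202.]
back_post_right [ 0.58  -0.307  0.016] 0.5 [139. 168.]
round_mould [ 0.469 -0.1    0.013] 0.94 [231. 156.]
square_mould [ 0.465 -0.279  0.015] 0.92 [169. 140.]
hex_mould [ 0.61  0.08 -0.  ] 0.68 [281. 219.]
round_glass [0.489 0.306 0.007] 0.57 [386. 202.]
square_glass [0.807 0.129 0.001] 0.95 [277. 299.]
square_glass [0.491 0.192 0.004] 0.88 [340. 192.]
square_glass [ 0.266 -0.239  0.003] 0.73 [211. 100.]
square_glass [ 0.287  0.265 -0.001] 0.68 [382. 143.]
hex_glass [0.613 0.296 0.007] 0.79 [374. 243.]
tall_post [0.491 0.077 0.003] 0.78 [294. 181.]
tall_post [0.61  0.08  0.003] 0.27 [282. 218.]
side [[-0.875, -0.269, 0.402, 0.114], [-0.484, 0.512, -0.71, 0.753], [-0.015, -0.816, -0.578, 0.659], [0.0, 0.0, 0.0, 1.0]] [[404.6, 0.0, 258.0], [0.0, 404.6, 194.3], [0.0, 0.0, 1.0]]
```

View pics/scene0.png

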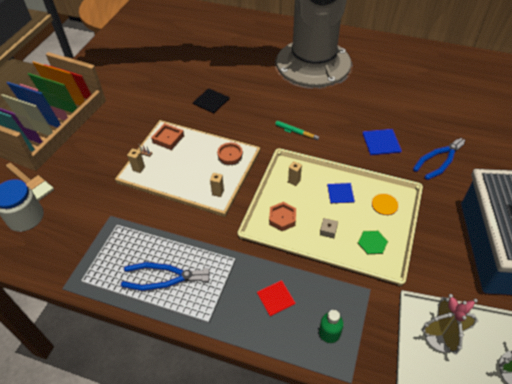

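View pics/side0.png

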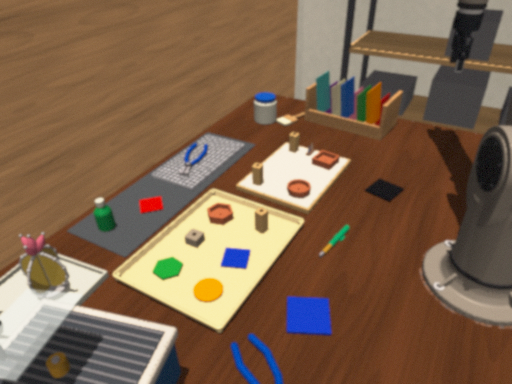

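The tray holds the tall post (294,173), a blue square (341,193), the amber disc (385,204), the hex mould (282,216), the squat post (329,228) and the green hex (373,242). Things that could pass for the square glass:
- small blue in the tray, (341,193)
- larger blue on the bench, (381,141)
- black, (211,100)
- red, (276,298)

I'll take the smaller blue one in the tray. A measurement and a close crop will check that.

```bash
cat >> h.py <<'E'
def plane(u,v,K,T,z):
    u=np.asarray(u,float);v=np.asarray(v,float)
    D=np.stack([(u-K[0,2])/K[0,0],(v-K[1,2])/K[1,1],np.ones_like(u)],-1)@T[:3,:3].T
    return T[:3,3]+D*((z-T[2,3])/D[...,2])[...,None]
def blobs(im,d,K,T,lo,hi,z,amin=80):
    h=cv2.cvtColor(im,cv2.COLOR_RGB2HSV); m=cv2.inRange(h,np.array(lo),np.array(hi)); out=[]
    for c in cv2.findContours(m,cv2.RETR_EXTERNAL,cv2.CHAIN_APPROX_NONE)[0]:
        if cv2.contourArea(c)<amin: continue
        px=c[:,0].mean(0); W=plane(c[:,0,0],c[:,0,1],K,T,z)[:,:2]*1000
        W=cv2.convexHull(W.astype(np.float32)); M=cv2.moments(W); cen=np.array([M['m10'],M['m01']])/M['m00']
        (_,(w,hh),a)=cv2.minAreaRect(W)
        out.append((np.round(px),np.round(cen,1),round(M['m00']),np.round([w,hh,a],1),W[:,0]))
    return out
def pose():
    o=r.get_obs(); Rm=R.from_rotvec(o["orientation"]).as_matrix(); return np.array(o["tcp_pos"]),Rm
def yaw(Rm): return np.degrees(np.arctan2(Rm[1,0],Rm[0,0]))
def plan(path,step=.055,start=None):
    """path: list of (x,y,z,yawdeg of tool x); prints tool-frame rows; tilt is removed on the way"""
    p,Rm=start or pose()
    for x,y,z,a in path:
        t=np.array([x,y,z]); ya=np.radians(a)
        G=np.array([[np.cos(ya),np.sin(ya),0],[np.sin(ya),-np.cos(ya),0],[0,0,-1]])
        rv=R.from_matrix(Rm.T@G).as_rotvec(degrees=True)
        n=max(1,int(np.ceil(np.linalg.norm(t-p)/step)),int(np.ceil(np.abs(rv).max()/8)))
        p0,R0=p.copy(),Rm.copy(); rows=[]
        dr=np.round(rv/n,1 if n>1 else 2)
        for i in range(n):
            s=np.round(Rm.T@(p0+(t-p0)*(i+1)/n-p),4); p=p+Rm@s
            row={k:float(v) for k,v in zip(["x","y","z"],s) if abs(v)>1e-4}
            row.update({k:float(v) for k,v in zip(["rx","ry","rz"],dr) if abs(v)>.15}); rows.append(row)
            Rm=Rm@R.from_rotvec([row.get(k,0) for k in("rx","ry","rz")],degrees=True).as_matrix()
        print(json.dumps(rows))
    return p,Rm
E
python3 - <<'E'
from h import *
z=np.load("scene0.npz"); im,d,K,T=[z[k] for k in("im","d","K","T")]
for n,lo,hi,h in [("blue",(110,180,60),(130,255,255),.010),("amber",(10,190,150),(25,255,255),.010),("green",(55,180,60),(85,255,255),.010),("mould",(0,100,70),(14,200,240),.03)]:
    for b in blobs(im,d,K,T,lo,hi,h): print(n,*b[:4])
p,Rm=pose(); c=r.get_calibration("wrist"); Tw=np.array(c["extrinsics"]); A=np.eye(4);A[:3,:3]=Rm;A[:3,3]=p
print(np.round(np.linalg.inv(A)@Tw,3).tolist(),np.round(c["mtx"],0).tolist(),yaw(Rm))
s=plan([(.45,-.19,.40,0)])
big=cv2.resize(im[120:300,230:430],None,fx=3.6,fy=3.3,interpolation=cv2.INTER_CUBIC);save("pics/crop1.png",big)
E
```

```text
blue [340. 193.] [496.9 194.9] 2781 [53.9 53.9 20.6]
blue [381. 142.] [292.8 260.8] 6764 [83.6 82.4 24.8]
amber [385. 204.] [498.  302.1] 2773 [58.4 60.4 79.7]
green [331. 328.] [836.1 250. ] 1712 [41.1 52.8 88. ]
green [372. 242.] [613.8 292.8] 2436 [52.8 59.3 17.9]
green [289. 128.] [317.7  11. ] 1236 [78.1 20.6 78.9]
mould [257. 226.] [409.5  21.9] 1191550 [1233.6 1170.7   89.8]
mould [174.  26.] [ -16.9 -484.2] 217145 [351.2 751.6  17.4]
[[0.001, -0.953, -0.302, 0.077], [1.0, 0.001, 0.0, -0.0], [0.0, -0.302, 0.953, -0.143], [0.0, 0.0, 0.0, 1.0]] [[333.0, 0.0, 255.0], [0.0, 333.0, 199.0], [0.0, 0.0, 1.0]] 16.661372163783334
[{"x": 0.0342, "y": -0.0331, "z": -0.0153, "rz": 1.5}, {"x": 0.0334, "y": -0.034, "z": -0.0154, "rz": 1.5}, {"x": 0.0325, "y": -0.0348, "z": -0.0153, "rz": 1.5}, {"x": 0.0315, "y": -0.0357, "z": -0.0153, "rz": 1.5}, {"x": 0.0306, "y": -0.0365, "z": -0.0154, "rz": 1.5}, {"x": 0.0296, "y": -0.0372, "z": -0.0153, "rz": 1.5}, {"x": 0.0287, "y": -0.0381, "z": -0.0153, "rz": 1.5}, {"x": 0.0276, "y": -0.0387, "z": -0.0154, "rz": 1.5}, {"x": 0.0266, "y": -0.0395, "z": -0.0153, "rz": 1.5}, {"x": 0.0256, "y": -0.0402, "z": -0.0153, "rz": 1.5}, {"x": 0.0245, "y": -0.0408, "z": -0.0154, "rz": 1.5}]
```

View pics/crop1.png

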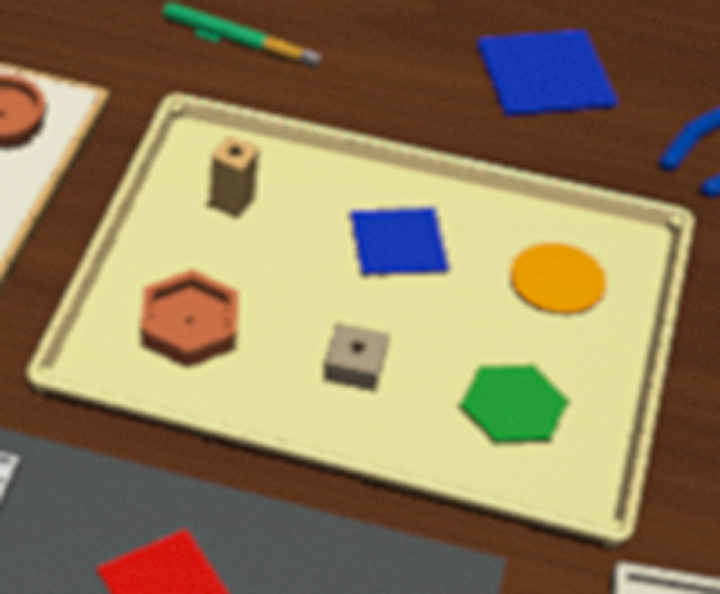

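The crop shows the small blue blank inside the tray at about (400,240). It measures about 54–60 mm, and the bench one about 84 mm, so the tray one is the right glass. Next I'll go to an overhead view of the shelf, then the tray.

```bash
python3 - <<'E'
from h import *
s=plan([(.48,-.19,.34,0)],.06)
plan([(.52,.19,.35,0)],.06,s)
E
```

```text
[{"x": 0.0405, "y": -0.0355, "z": -0.0109, "rz": 1.7}, {"x": 0.0395, "y": -0.0368, "z": -0.0108, "rz": 1.7}, {"x": 0.0384, "y": -0.0378, "z": -0.0109, "rz": 1.7}, {"x": 0.0372, "y": -0.039, "z": -0.0109, "rz": 1.7}, {"x": 0.036, "y": -0.0401, "z": -0.0108, "rz": 1.7}, {"x": 0.0348, "y": -0.0412, "z": -0.0109, "rz": 1.7}, {"x": 0.0337, "y": -0.0421, "z": -0.0109, "rz": 1.7}, {"x": 0.0323, "y": -0.0431, "z": -0.0108, "rz": 1.7}, {"x": 0.031, "y": -0.0441, "z": -0.0109, "rz": 1.7}, {"x": 0.0297, "y": -0.045, "z": -0.0109, "rz": 1.7}]
[{"x": 0.0054, "y": -0.0543, "z": -0.0014}, {"x": 0.0054, "y": -0.0543, "z": -0.0015}, {"x": 0.0054, "y": -0.0544, "z": -0.0014}, {"x": 0.0054, "y": -0.0543, "z": -0.0014}, {"x": 0.0054, "y": -0.0543, "z": -0.0014}, {"x": 0.0054, "y": -0.0543, "z": -0.0015}, {"x": 0.0054, "y": -0.0543, "z": -0.0014}]
```

```bash
python3 -m jog '[{"x": 0.04, "y": -0.036, "z": -0.011, "rz": 1.7}, {"x": 0.039, "y": -0.037, "z": -0.011, "rz": 1.7}, {"x": 0.038, "y": -0.038, "z": -0.011, "rz": 1.7}, {"x": 0.037, "y": -0.039, "z": -0.011, "rz": 1.7}, {"x": 0.036, "y": -0.04, "z": -0.011, "rz": 1.7}, {"x": 0.035, "y": -0.041, "z": -0.011, "rz": 1.7}, {"x": 0.034, "y": -0.042, "z": -0.011, "rz": 1.7}, {"x": 0.032, "y": -0.043, "z": -0.011, "rz": 1.7}]'
python3 -m jog '[{"x": 0.031, "y": -0.044, "z": -0.011, "rz": 1.7}, {"x": 0.03, "y": -0.045, "z": -0.011, "rz": 1.7},{},{}]'
python3 - <<'E'
from h import *
im,d,K,T=grab("wrist"); save("pics/shelf1.png",im); np.savez("shelf1.npz",im=im,d=d,K=K,T=T)
print(pose()[0],yaw(pose()[1]))
E
python3 -m jog '[{"x": 0.005, "y": -0.055},{"x": 0.005, "y": -0.055},{"x": 0.006, "y": -0.054},{"x": 0.006, "y": -0.054},{"x": 0.006, "y": -0.054},{"x": 0.006, "y": -0.054},{"x": 0.006, "y": -0.054, "z":-0.01},{}]'
python3 -m jog '[{}]'
python3 - <<'E'
from h import *
im,d,K,T=grab("wrist"); save("pics/tray1.png",im); np.savez("tray1.npz",im=im,d=d,K=K,T=T)
print(pose()[0],yaw(pose()[1]))
a=np.vstack([np.load("shelf1.npz")["im"],im]); save("pics/both1.png",cv2.resize(a,(400,600)) if 0 else cv2.resize(a,None,fx=.78,fy=.78,interpolation=cv2.INTER_AREA))
E
```

```text
[ 0.19354166 -0.64666779  0.23133795] 16.660704456374347
[ 0.19352362 -0.64666772  0.23132495] 16.66066539541151validation failed for argument at $[0]...
validation failed for argument at $[0]...
validation failed for argument at $[0]...
validation failed for argument at $[0]...
```

View pics/both1.png

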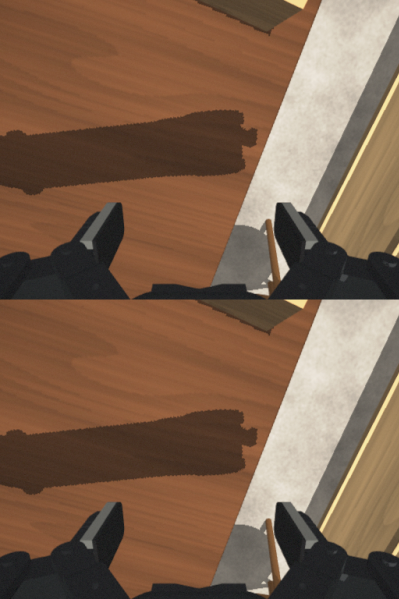

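The jog refused those rows, so the arm hasn't moved and the view is still bench only. Each row probably needs all of its fields, so I'll resend them complete.

```bash
python3 -m jog '[{"fingers":0.085,"x": 0.04, "y": -0.036, "z": -0.011,"rx":0,"ry":0, "rz": 1.7}, {"fingers":0.085,"x": 0.039, "y": -0.037, "z": -0.011,"rx":0,"ry":0, "rz": 1.7}, {"fingers":0.085,"x": 0.038, "y": -0.038, "z": -0.011,"rx":0,"ry":0, "rz": 1.7}, {"fingers":0.085,"x": 0.037, "y": -0.039, "z": -0.011,"rx":0,"ry":0, "rz": 1.7}, {"fingers":0.085,"x": 0.036, "y": -0.04, "z": -0.011,"rx":0,"ry":0, "rz": 1.7}, {"fingers":0.085,"x": 0.035, "y": -0.041, "z": -0.011,"rx":0,"ry":0, "rz": 1.7}, {"fingers":0.085,"x": 0.034, "y": -0.042, "z": -0.011,"rx":0,"ry":0, "rz": 1.7}, {"fingers":0.085,"x": 0.032, "y": -0.043, "z": -0.011,"rx":0,"ry":0, "rz": 1.7}]' && 
python3 -m jog '[{"fingers":0.085,"x": 0.031, "y": -0.044, "z": -0.011,"rx":0,"ry":0, "rz": 1.7}, {"fingers":0.085,"x": 0.03, "y": -0.045, "z": -0.011,"rx":0,"ry":0, "rz": 1.7}, {"fingers":0.085,"x": 0, "y": 0, "z": 0,"rx":0,"ry":0, "rz": 0}]' &&
python3 - <<'E'
from h import *
im,d,K,T=grab("wrist"); save("pics/shelf1.png",im); np.savez("shelf1.npz",im=im,d=d,K=K,T=T)
print(pose()[0],yaw(pose()[1]))
for n in "shelf back_post_left back_post_right round_mould square_mould".split():
    for q in r.landmark_of(n,"wrist")[:2]: print(n,np.round(q["xyz"],4),round(q["score"],2))
E
```

```text
clock: 1.7
tcp_pos: [0.422, -0.2798, 0.32]
orientation: [3.14, 0.082, 0.001]
contact_force: [0.0, 0.3, -0.0]
grip_width: 0.085
gripper_force: 0.0
clock: 2.08
tcp_pos: [0.4815, -0.1854, 0.3425]
orientation: [-3.141, -0.004, -0.005]
contact_force: [-0.6, -0.2, -0.4]
grip_width: 0.0848
gripper_force: 0.0
[ 0.47977763 -0.18822684  0.34182727] -0.08050330255859298
shelf [ 0.5196 -0.1941  0.0008] 0.8
back_post_left [ 0.5939 -0.0837  0.0154] 0.69
back_post_right [ 0.5823 -0.303   0.0146] 0.77
round_mould [ 0.4713 -0.0965  0.0161] 0.65
square_mould [ 0.462  -0.2862  0.0156] 0.66
```

```bash
python3 -m jog '[{"fingers":0.085,"x": 0.005, "y": -0.055, "z": 0,"rx":0,"ry":0, "rz": 0},{"fingers":0.085,"x": 0.005, "y": -0.055, "z": 0,"rx":0,"ry":0, "rz": 0},{"fingers":0.085,"x": 0.006, "y": -0.054, "z": 0,"rx":0,"ry":0, "rz": 0},{"fingers":0.085,"x": 0.006, "y": -0.054, "z": 0,"rx":0,"ry":0, "rz": 0},{"fingers":0.085,"x": 0.006, "y": -0.054, "z": 0,"rx":0,"ry":0, "rz": 0},{"fingers":0.085,"x": 0.006, "y": -0.054, "z": 0,"rx":0,"ry":0, "rz": 0},{"fingers":0.085,"x": 0.006, "y": -0.054, "z": -0.01,"rx":0,"ry":0, "rz": 0},{"fingers":0.085,"x": 0, "y": 0, "z": 0,"rx":0,"ry":0, "rz": 0}]'
python3 - <<'E'
from h import *
im,d,K,T=grab("wrist"); save("pics/tray1.png",im); np.savez("tray1.npz",im=im,d=d,K=K,T=T)
print(pose()[0],yaw(pose()[1]))
a=np.vstack([np.load("shelf1.npz")["im"],im]); save("pics/both2.png",cv2.resize(a,None,fx=.78,fy=.78,interpolation=cv2.INTER_AREA))
E
```

```text
clock: 3.38
tcp_pos: [0.5206, 0.1941, 0.3518]
orientation: [-3.139, -0.0, -0.001]
contact_force: [-0.1, -0.6, 0.4]
grip_width: 0.0847
gripper_force: 0.0
[0.52094953 0.19086378 0.3512141 ] -0.19774717879509257
```

View pics/both2.png

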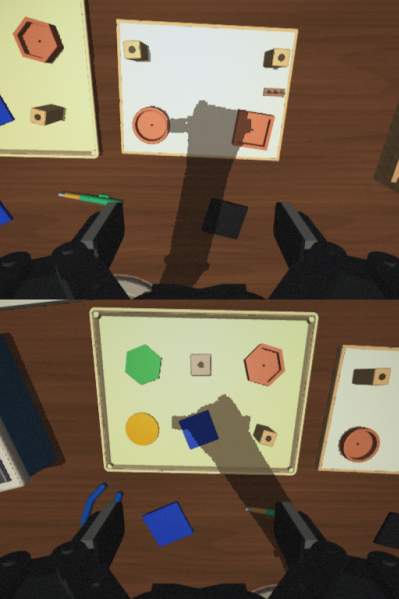

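Top picture: shelf with the round mould (152,125), square mould (253,130), posts (135,50) and (278,58), and cones (273,91). Bottom picture: tray with green hex (143,364), squat post (200,364), hex mould (265,365), amber (142,429), blue (199,429) and tall post (267,436). Next I'll fit the poses.

```bash
cat >> h.py <<'E'
def hull_of(m,K,T,z,grow=.5):
    """largest blob of mask m -> (center mm, hull mm, area, minrect) on plane z"""
    cs=cv2.findContours(m.astype(np.uint8),cv2.RETR_EXTERNAL,cv2.CHAIN_APPROX_NONE)[0]
    c=max(cs,key=cv2.contourArea)[:,0].astype(float)
    W=plane(c[:,0],c[:,1],K,T,z)[:,:2].astype(np.float32)*1000
    W=cv2.convexHull(W); M=cv2.moments(W)
    return np.array([M['m10'],M['m01']])/M['m00'],W[:,0],M['m00'],cv2.minAreaRect(W)
def symang(W,c,n):
    """orientation (deg, mod 360/n) of an n-gon hull: direction of the flats' normals"""
    best=None
    for a in np.arange(0,360/n,.25):
        t=np.radians(a+np.arange(n)*360/n); s=np.max((W-c)@np.array([np.cos(t),np.sin(t)]),0).sum()
        if best is None or s<best[0]: best=(s,a)
    return best[1],2*best[0]/n
def near(C,x,y,rad): return np.hypot(C[...,0]-x,C[...,1]-y)<rad
def cmask(im,lo,hi): return cv2.inRange(cv2.cvtColor(im,cv2.COLOR_RGB2HSV),np.array(lo),np.array(hi))>0
GL={"round":((12,150,60),(27,255,255)),"square":((108,150,30),(130,255,255)),"hex":((50,120,30),(85,255,255))}
E
python3 - <<'E'
from h import *
z=np.load("shelf1.npz"); im,d,K,T=[z[k] for k in("im","d","K","T")]; C=cloud(d,K,T)
for n,x,y,zt,rad,lo,k in [("round",.471,-.097,.038,.05,.030,36),("square",.462,-.286,.038,.055,.030,4),("postL",.594,-.084,.076,.035,.066,4),("postR",.582,-.303,.076,.035,.066,4)]:
    m=near(C,x,y,rad)&(C[...,2]>lo); zz=np.percentile(C[m][:,2],[50,90]); c,W,A,q=hull_of(m,K,T,zt)
    print(n,np.round(c,1),"z",np.round(zz*1e3,1),round(A),symang(W,c,k),np.round(q[1],1))
m=near(C,.52,-.194,.25)&(abs(C[...,2]-.016)<.006)&(C[...,0]<.66); c,W,A,q=hull_of(cv2.morphologyEx(m.astype(np.uint8),cv2.MORPH_OPEN,np.ones((3,3))),K,T,.016); print("shelf",np.round(c,1),q, "z",np.median(C[m][:,2]))
z=np.load("tray1.npz"); im,d,K,T=[z[k] for k in("im","d","K","T")]; C=cloud(d,K,T)
for n,x,y,rad,k in [("round",.495,.303,.06,36),("square",.495,.193,.05,4),("hex",.613,.295,.06,6)]:
    m=near(C,x,y,rad)&cmask(im,*GL[n]); c,W,A,q=hull_of(m,K,T,.010)
    print(n,np.round(c,1),"z",np.median(C[m][:,2]),round(A),symang(W,c,k),np.round(q[1],1))
for n,x,y,zt,rad,lo,k in [("hexm",.61,.08,.026,.055,.018,6),("post",.495,.075,.064,.04,.054,4)]:
    m=near(C,x,y,rad)&(C[...,2]>lo); c,W,A,q=hull_of(m,K,T,zt)
    print(n,np.round(c,1),"z",np.percentile(C[m][:,2],[50,90]),round(A),symang(W,c,k),np.round(q[1],1))
m=near(C,.55,.19,.12)&(C[...,2]<.008)&(C[...,2]>-.01);print("floor",np.median(C[m][:,2]))
E
```

```text
round [190.8  98. ] z [404.  413.3] 38762 (np.float64(8.5), np.float64(266.5275870070175)) [153.3 361.6]
square [ 147.3 -544.7] z [408.5 416.2] 15027 (np.float64(0.25), np.float64(135.36787618316822)) [122.9 147.8]
postL [592.2 -87.6] z [76.5 77.5] 646 (np.float64(2.0), np.float64(26.02680589467998)) [25.4 26.7]
postR [ 582.2 -304.3] z [76.4 77.6] 662 (np.float64(86.5), np.float64(26.19426804768686)) [27.2 25.2]
shelf [ 522.8 -193. ] ((522.8349609375, -193.01422119140625), (299.02960205078125, 229.16360473632812), 87.33573150634766) z 0.0167172071885692
round [495.3 302.7] z 0.010503895291160914 3036 (np.float64(2.0), np.float64(62.36973411509512)) [61.4 62.3]
square [494.1 195.2] z 0.01046519377272559 3329 (np.float64(20.75), np.float64(57.93824337086923)) [58.  57.9]
hex [610.8 294. ] z 0.01047567813887973 2935 (np.float64(20.25), np.float64(58.54167107209138)) [58.2 65.8]
hexm [611.   83.1] z [0.02626482 0.0275766 ] 3375 (np.float64(44.75), np.float64(62.784555659846966)) [70.8 62.2]
post [493.2  78.8] z [0.06426602 0.06554228] 674 (np.float64(75.75), np.float64(26.489312028975974)) [27.1 25.9]
floor 0.004495970318982356
```

```bash
cat >> h.py <<'E'
def plan(path,step=.058,start=None):
    """path: (x,y,z,yaw,fingers) m/deg/m; 'xyz' waypoints; prints full rows in tool axes"""
    p,Rm=start or pose()
    for x,y,z,a,f in path:
        t=np.array([x,y,z]); ya=np.radians(a)
        G=np.array([[np.cos(ya),np.sin(ya),0],[np.sin(ya),-np.cos(ya),0],[0,0,-1]])
        rv=R.from_matrix(Rm.T@G).as_rotvec(degrees=True)
        n=max(1,int(np.ceil(np.linalg.norm(t-p)/step)),int(np.ceil(np.abs(rv).max()/9)))
        p0=p.copy(); rows=[]
        for i in range(n):
            s=np.round(Rm.T@(p0+(t-p0)*(i+1)/n-p),3 if i<n-1 else 4)+0.; p=p+Rm@s
            rv=R.from_matrix(Rm.T@G).as_rotvec(degrees=True); q=np.round(rv/(n-i),1)+0.; q[:2]*=(np.abs(q[:2])>.1)
            Rm=Rm@R.from_rotvec(q,degrees=True).as_matrix()
            rows.append('{"fingers":%g,"x":%g,"y":%g,"z":%g,"rx":%g,"ry":%g,"rz":%g}'%(f,*s,*q))
        print("["+",".join(rows)+"]")
    return p,Rm
E
python3 - <<'E'
from h import *
z=np.load("shelf1.npz"); im,d,K,T=[z[k] for k in("im","d","K","T")]; C=cloud(d,K,T)
for n,x,y,zt,rad,lo,k in [("round",.471,-.097,.038,.05,.030,36),("square",.462,-.286,.038,.055,.030,4)]:
    m=near(C,x,y,rad)&(C[...,2]>lo)&(C[...,2]<.05); zz=np.percentile(C[m][:,2],[50,90]); c,W,A,q=hull_of(m,K,T,zt)
    print(n,np.round(c,1),"z",np.round(zz*1e3,1),round(A),symang(W,c,k),np.round(q[1],1))
plan([(.611,.0831,.07,14.75,.085),(.611,.0831,.0015,14.75,.085)])
E
```

```text
round [ 472.7 -101.2] z [38.  39.3] 3353 (np.float64(2.25), np.float64(65.51608714103502)) [64.5 65.8]
square [ 464.1 -279.8] z [38.2 39.4] 3980 (np.float64(81.25), np.float64(63.30540457994863)) [63.6 63.1]
[{"fingers":0.085,"x":0.015,"y":0.018,"z":0.047,"rx":0,"ry":0,"rz":-2.5},{"fingers":0.085,"x":0.014,"y":0.019,"z":0.047,"rx":0,"ry":0,"rz":-2.5},{"fingers":0.085,"x":0.014,"y":0.019,"z":0.047,"rx":0,"ry":0,"rz":-2.5},{"fingers":0.085,"x":0.012,"y":0.019,"z":0.046,"rx":0,"ry":0,"rz":-2.5},{"fingers":0.085,"x":0.012,"y":0.021,"z":0.047,"rx":0,"ry":0,"rz":-2.5},{"fingers":0.085,"x":0.011,"y":0.0205,"z":0.0471,"rx":0,"ry":0,"rz":-2.4}]
[{"fingers":0.085,"x":0,"y":0,"z":0.034,"rx":0,"ry":0,"rz":0},{"fingers":0.085,"x":0,"y":0.0001,"z":0.0345,"rx":0,"ry":0,"rz":0}]
```

```bash
python3 -m jog '[{"fingers":0.085,"x":0.015,"y":0.018,"z":0.047,"rx":0,"ry":0,"rz":-2.5},{"fingers":0.085,"x":0.014,"y":0.019,"z":0.047,"rx":0,"ry":0,"rz":-2.5},{"fingers":0.085,"x":0.014,"y":0.019,"z":0.047,"rx":0,"ry":0,"rz":-2.5},{"fingers":0.085,"x":0.012,"y":0.019,"z":0.046,"rx":0,"ry":0,"rz":-2.5},{"fingers":0.085,"x":0.012,"y":0.021,"z":0.047,"rx":0,"ry":0,"rz":-2.5},{"fingers":0.085,"x":0.011,"y":0.0205,"z":0.047,"rx":0,"ry":0,"rz":-2.4},{"fingers":0.085,"x":0,"y":0,"z":0,"rx":0,"ry":0,"rz":0}]'
python3 -m jog '[{"fingers":0.085,"x":0,"y":0,"z":0.034,"rx":0,"ry":0,"rz":0},{"fingers":0.085,"x":0,"y":0,"z":0.0345,"rx":0,"ry":0,"rz":0},{"fingers":0.085,"x":0,"y":0,"z":0,"rx":0,"ry":0,"rz":0},{"fingers":0.05,"x":0,"y":0,"z":0,"rx":0,"ry":0,"rz":0},{"fingers":0.05,"x":0,"y":0,"z":0,"rx":0,"ry":0,"rz":0},{"fingers":0.05,"x":0,"y":0,"z":0,"rx":0,"ry":0,"rz":0},{"fingers":0.05,"x":0,"y":0,"z":0,"rx":0,"ry":0,"rz":0}]' 30
python3 - <<'E'
from h import *
p,Rm=pose(); print(p,yaw(Rm))
mid=(.5872,-.196); a=27.35
s=plan([(p[0],p[1],.06,14.75,.05),(.5872,-.196,.06,27.35,.05),(.5872,-.196,.018,27.35,.05)])
E
```

```text
clock: 4.3
tcp_pos: [0.6086, 0.0758, 0.0661]
orientation: [3.115, 0.388, -0.013]
contact_force: [-0.5, -0.5, 0.3]
grip_width: 0.0848
gripper_force: 0.0
clock: 5.18
tcp_pos: [0.6123, 0.0819, 0.0045]
orientation: [3.116, 0.398, 0.006]
contact_force: [-1.1, -0.3, 7.0]
grip_width: 0.0611
gripper_force: 33.7
[0.61233466 0.08190292 0.00445812] 14.540757333120428
[{"fingers":0.05,"x":0.0002,"y":0,"z":-0.0555,"rx":0,"ry":-0.2,"rz":-0.2}]
[{"fingers":0.05,"x":-0.019,"y":0.052,"z":0,"rx":0,"ry":0,"rz":-2.5},{"fingers":0.05,"x":-0.021,"y":0.052,"z":0,"rx":0,"ry":0,"rz":-2.5},{"fingers":0.05,"x":-0.024,"y":0.051,"z":0,"rx":0,"ry":0,"rz":-2.5},{"fingers":0.05,"x":-0.025,"y":0.049,"z":0,"rx":0,"ry":0,"rz":-2.6},{"fingers":0.05,"x":-0.0284,"y":0.0486,"z":0.0001,"rx":0,"ry":0,"rz":-2.5}]
[{"fingers":0.05,"x":0,"y":-0.0001,"z":0.042,"rx":0,"ry":0,"rz":0}]
```

```bash
python3 -m jog '[{"fingers":0.05,"x":0,"y":0,"z":-0.02,"rx":0,"ry":0,"rz":0},{"fingers":0.05,"x":0,"y":0,"z":-0.04,"rx":0,"ry":0,"rz":0},{"fingers":0.05,"x":0,"y":0,"z":0,"rx":0,"ry":0,"rz":0},{"fingers":0.05,"x":0,"y":0,"z":0,"rx":0,"ry":0,"rz":0}]'
python3 - <<'E'
from h import *
p,Rm=pose(); print(p,yaw(Rm),r.get_obs()["contact_force"],r.get_obs()["gripper_force"])
s=plan([(.5872,-.196,.06,27.35,.05),(.5872,-.196,.025,27.35,.05)])
E
```

```text
clock: 5.68
tcp_pos: [0.6109, 0.0813, 0.0627]
orientation: [3.116, 0.398, 0.002]
contact_force: [0.4, 0.5, -1.2]
grip_width: 0.0611
gripper_force: 33.2
[0.61088519 0.08133409 0.06270444] 14.544416386444825 [ 0.39194446  0.4739796  -1.23299618] 33.247859962284565
[{"fingers":0.05,"x":-0.019,"y":0.052,"z":0.001,"rx":0,"ry":0,"rz":-2.6},{"fingers":0.05,"x":-0.02,"y":0.052,"z":0,"rx":0,"ry":0,"rz":-2.6},{"fingers":0.05,"x":-0.024,"y":0.051,"z":0.001,"rx":0,"ry":0,"rz":-2.5},{"fingers":0.05,"x":-0.025,"y":0.049,"z":0,"rx":0,"ry":0,"rz":-2.6},{"fingers":0.05,"x":-0.0276,"y":0.0486,"z":0.0007,"rx":0,"ry":0,"rz":-2.5}]
[{"fingers":0.05,"x":0,"y":0,"z":0.035,"rx":0,"ry":0,"rz":0}]
```

Back post left stands 76 mm high right on that path, so I'll lift to 0.11 before crossing.

```bash
python3 -m jog '[{"fingers":0.05,"x":0,"y":0,"z":-0.05,"rx":0,"ry":0,"rz":0},{"fingers":0.05,"x":-0.019,"y":0.052,"z":0,"rx":0,"ry":0,"rz":-2.6},{"fingers":0.05,"x":-0.02,"y":0.052,"z":0,"rx":0,"ry":0,"rz":-2.6},{"fingers":0.05,"x":-0.024,"y":0.051,"z":0,"rx":0,"ry":0,"rz":-2.5},{"fingers":0.05,"x":-0.025,"y":0.049,"z":0,"rx":0,"ry":0,"rz":-2.6},{"fingers":0.05,"x":-0.0276,"y":0.0486,"z":0,"rx":0,"ry":0,"rz":-2.5},{"fingers":0.05,"x":0,"y":0,"z":0,"rx":0,"ry":0,"rz":0},{"fingers":0.05,"x":0,"y":0,"z":0.05,"rx":0,"ry":0,"rz":0}]'
python3 -m jog '[{"fingers":0.05,"x":0,"y":0,"z":0.03,"rx":0,"ry":0,"rz":0},{"fingers":0.05,"x":0,"y":0,"z":0,"rx":0,"ry":0,"rz":0},{"fingers":0.05,"x":0,"y":0,"z":0,"rx":0,"ry":0,"rz":0}]'
python3 - <<'E'
from h import *
p,Rm=pose(); print(p,yaw(Rm),r.get_obs()["contact_force"])
s=plan([(.5872,-.196,.0180,27.35,.05)])
E
```

```text
clock: 6.68
tcp_pos: [0.59, -0.1969, 0.064]
orientation: [3.05, 0.739, 0.01]
contact_force: [0.3, -0.3, -2.3]
grip_width: 0.0614
gripper_force: 33.9
clock: 7.05
tcp_pos: [0.5879, -0.1951, 0.0326]
orientation: [-3.052, -0.744, -0.001]
contact_force: [0.1, -0.2, -0.5]
grip_width: 0.0611
gripper_force: 33.8
[ 0.58786896 -0.19510314  0.03263468] 27.404515552594592 [ 0.05536424 -0.1948352  -0.5356203 ]
[{"fingers":0.05,"x":-0.001,"y":0.0005,"z":0.0146,"rx":0,"ry":-0,"rz":0.1}]
```

```bash
python3 -m jog '[{"fingers":0.05,"x":-0.001,"y":0.0005,"z":0.008,"rx":0,"ry":0,"rz":0},{"fingers":0.05,"x":0,"y":0,"z":0.0055,"rx":0,"ry":0,"rz":0},{"fingers":0.05,"x":0,"y":0,"z":0,"rx":0,"ry":0,"rz":0}]'
python3 -m jog '[{"fingers":0.05,"x":0,"y":0,"z":0.0015,"rx":0,"ry":0,"rz":0},{"fingers":0.05,"x":0,"y":0,"z":0.001,"rx":0,"ry":0,"rz":0},{"fingers":0.05,"x":0,"y":0,"z":0,"rx":0,"ry":0,"rz":0}]'
```

```text
clock: 7.42
tcp_pos: [0.5862, -0.1967, 0.0181]
orientation: [-3.052, -0.743, 0.001]
contact_force: [-0.2, 1.1, -0.0]
grip_width: 0.0614
gripper_force: 33.8
clock: 7.8
tcp_pos: [0.5866, -0.1967, 0.0165]
orientation: [3.052, 0.743, 0.0]
contact_force: [-2.4, 0.1, 5.1]
grip_width: 0.0618
gripper_force: 34.5
```

```bash
python3 -m jog '[{"fingers":0.085,"x":0,"y":0,"z":-0.001,"rx":0,"ry":0,"rz":0},{"fingers":0.085,"x":0,"y":0,"z":0,"rx":0,"ry":0,"rz":0},{"fingers":0.085,"x":0,"y":0,"z":0,"rx":0,"ry":0,"rz":0},{"fingers":0.085,"x":0,"y":0,"z":-0.03,"rx":0,"ry":0,"rz":0},{"fingers":0.085,"x":0,"y":0,"z":-0.06,"rx":0,"ry":0,"rz":0},{"fingers":0.085,"x":0,"y":0,"z":-0.06,"rx":0,"ry":0,"rz":0},{"fingers":0.085,"x":-0.03,"y":0,"z":-0.06,"rx":0,"ry":0,"rz":0},{"fingers":0.085,"x":-0.03,"y":0,"z":0,"rx":0,"ry":0,"rz":0}]'
python3 -m jog '[{"fingers":0.085,"x":0,"y":0,"z":0,"rx":0,"ry":0,"rz":0}]'
cat > shelf.py <<'E'
from h import *
import sys
im,d,K,T=grab("wrist"); n=sys.argv[1]; save(f"pics/{n}.png",im); C=cloud(d,K,T); p,Rm=pose(); print(p,yaw(Rm))
for n,x,y,zt,rad,lo,k in [("hexm",.587,-.196,.038,.05,.030,6),("round",.4725,-.101,.038,.05,.030,36),("square",.464,-.280,.038,.055,.030,4),("postL",.594,-.084,.076,.035,.066,4),("postR",.582,-.303,.076,.035,.066,4)]:
    m=near(C,x,y,rad)&(C[...,2]>lo)&(C[...,2]<zt+.008)
    if m.sum()<150: print(n,"unseen");continue
    c,W,A,q=hull_of(m,K,T,zt); print(n,np.round(c,1),"z",np.round(np.percentile(C[m][:,2],[50,90])*1e3,1),round(A),np.round(symang(W,c,k),2),np.round(q[1],1))
E
python3 shelf.py shelf2; python3 - <<'E'
from h import *
plan([(.6108,.294,.13,50.25,.085),(.6108,.294,.03,50.25,.085),(.6108,.294,.0058,50.25,.085)])
E
```

```text
clock: 8.8
tcp_pos: [0.5377, -0.2237, 0.2278]
orientation: [3.047, 0.743, 0.012]
contact_force: [-0.4, 0.1, -0.6]
grip_width: 0.0855
gripper_force: 0.0
clock: 8.93
tcp_pos: [0.5333, -0.2254, 0.2233]
orientation: [3.052, 0.737, -0.001]
contact_force: [0.5, -0.3, -0.4]
grip_width: 0.0851
gripper_force: 0.0
[ 0.53432801 -0.22407372  0.22282771] 27.2595609401194
hexm [ 585.2 -196.9] z [38.5 39.5] 3309 [57.5  62.06] [62.  70.2]
round [ 473.1 -101.5] z [38.  39.2] 3459 [ 2.   66.55] [64.9 67.4]
square [ 464.5 -279.6] z [38.2 39.3] 4105 [81.25 64.36] [64.2 64.5]
postL [592.5 -88. ] z [76.4 77.6] 668 [ 1.75 26.27] [24.7 27.8]
postR [ 582.4 -303.9] z [76.4 77.5] 676 [86.5  26.42] [28.  24.8]
[{"fingers":0.085,"x":0.031,"y":-0.043,"z":0.009,"rx":0,"ry":0,"rz":-2.3},{"fingers":0.085,"x":0.032,"y":-0.041,"z":0.009,"rx":0,"ry":0,"rz":-2.3},{"fingers":0.085,"x":0.034,"y":-0.04,"z":0.01,"rx":0,"ry":0,"rz":-2.3},{"fingers":0.085,"x":0.035,"y":-0.038,"z":0.009,"rx":0,"ry":0,"rz":-2.3},{"fingers":0.085,"x":0.037,"y":-0.038,"z":0.009,"rx":0,"ry":0,"rz":-2.3},{"fingers":0.085,"x":0.038,"y":-0.035,"z":0.009,"rx":0,"ry":0,"rz":-2.3},{"fingers":0.085,"x":0.04,"y":-0.034,"z":0.01,"rx":0,"ry":0,"rz":-2.3},{"fingers":0.085,"x":0.041,"y":-0.033,"z":0.009,"rx":0,"ry":0,"rz":-2.3},{"fingers":0.085,"x":0.043,"y":-0.03,"z":0.009,"rx":0,"ry":0,"rz":-2.3},{"fingers":0.085,"x":0.0433,"y":-0.0294,"z":0.0095,"rx":0,"ry":0,"rz":-2.3}]
[{"fingers":0.085,"x":0,"y":0,"z":0.05,"rx":0,"ry":0,"rz":0},{"fingers":0.085,"x":0,"y":0,"z":0.05,"rx":0,"ry":0,"rz":0}]
[{"fingers":0.085,"x":0.0001,"y":-0.0001,"z":0.0242,"rx":0,"ry":0,"rz":0}]
```

View pics/shelf2.png

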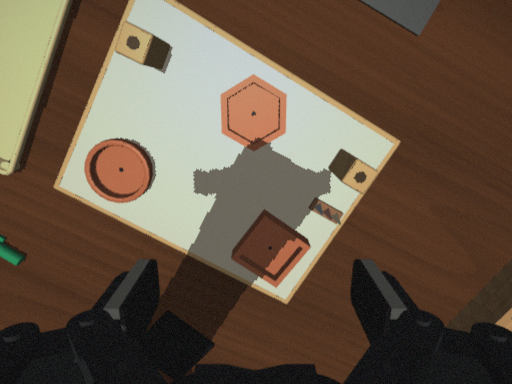

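The hex mould stands at (254,113) between the two posts at (133,43) and (360,177). It measures about 2 mm from their midpoint, the round and square moulds haven't moved, and the cones are at (325,210). Next is the green glass.

```bash
python3 -m jog '[{"fingers":0.085,"x":0.031,"y":-0.043,"z":0.009,"rx":0,"ry":0,"rz":-2.3},{"fingers":0.085,"x":0.032,"y":-0.041,"z":0.009,"rx":0,"ry":0,"rz":-2.3},{"fingers":0.085,"x":0.034,"y":-0.04,"z":0.01,"rx":0,"ry":0,"rz":-2.3},{"fingers":0.085,"x":0.035,"y":-0.038,"z":0.009,"rx":0,"ry":0,"rz":-2.3},{"fingers":0.085,"x":0.037,"y":-0.038,"z":0.009,"rx":0,"ry":0,"rz":-2.3},{"fingers":0.085,"x":0.038,"y":-0.035,"z":0.009,"rx":0,"ry":0,"rz":-2.3},{"fingers":0.085,"x":0.04,"y":-0.034,"z":0.01,"rx":0,"ry":0,"rz":-2.3},{"fingers":0.085,"x":0.041,"y":-0.033,"z":0.009,"rx":0,"ry":0,"rz":-2.3}]' >/dev/null
python3 -m jog '[{"fingers":0.085,"x":0.043,"y":-0.03,"z":0.009,"rx":0,"ry":0,"rz":-2.3},{"fingers":0.085,"x":0.0433,"y":-0.0294,"z":0.0095,"rx":0,"ry":0,"rz":-2.3},{"fingers":0.085,"x":0,"y":0,"z":0.05,"rx":0,"ry":0,"rz":0},{"fingers":0.085,"x":0,"y":0,"z":0.035,"rx":0,"ry":0,"rz":0},{"fingers":0.085,"x":0,"y":0,"z":0,"rx":0,"ry":0,"rz":0},{"fingers":0.085,"x":0,"y":0,"z":0,"rx":0,"ry":0,"rz":0}]'
cat > g.py <<'E'
from h import *
import sys
n=sys.argv[1]; k={"round":36,"square":4,"hex":6}[n]; zt=float(sys.argv[2]) if len(sys.argv)>2 else .010
p,Rm=pose(); print(p,yaw(Rm)); im,d,K,T=grab("wrist"); C=cloud(d,K,T); m=cmask(im,*GL[n])&near(C,p[0],p[1],.1)
c,W,A,q=hull_of(m,K,T,zt); print(n,np.round(c,1),np.round(np.median(C[m][:,2])*1e3,1),round(A),np.round(symang(W,c,k),2),np.round(q[1],1))
save(f"pics/g_{n}_{r.get_obs()['clock']:.0f}.png",im)
E
python3 g.py hex
```

```text
clock: 10.72
tcp_pos: [0.611, 0.2963, 0.0462]
orientation: [-2.842, -1.337, -0.002]
contact_force: [-1.6, 0.8, 1.1]
grip_width: 0.0851
gripper_force: 0.0
[0.61104514 0.2962775  0.04618776] 50.38792631417654
hex [611.1 294.5] 10.6 3139 [20.25 60.37] [60.7 68.3]
```

```bash
python3 -m jog '[{"fingers":0.085,"x":-0.0014,"y":0.0011,"z":0.025,"rx":0,"ry":0,"rz":0},{"fingers":0.085,"x":0,"y":0,"z":0.0154,"rx":0,"ry":0,"rz":0},{"fingers":0.085,"x":0,"y":0,"z":0,"rx":0,"ry":0,"rz":0},{"fingers":0.05,"x":0,"y":0,"z":0,"rx":0,"ry":0,"rz":0},{"fingers":0.05,"x":0,"y":0,"z":0,"rx":0,"ry":0,"rz":0},{"fingers":0.05,"x":0,"y":0,"z":0,"rx":0,"ry":0,"rz":0}]' 25
python3 -m jog '[{"fingers":0.05,"x":0,"y":0,"z":0,"rx":0,"ry":0,"rz":0}]'
python3 - <<'E'
from h import *
p,Rm=pose(); print(p,yaw(Rm))
s=plan([(*p[:2],.12,50.25,.05),(.5852,-.1969,.12,27.5,.05),(.5852,-.1969,.05,27.5,.05)])
E
```

```text
clock: 11.52
tcp_pos: [0.6118, 0.2946, 0.0071]
orientation: [-2.842, -1.337, -0.006]
contact_force: [-1.1, 0.1, 6.9]
grip_width: 0.0503
gripper_force: 3.8
clock: 11.65
tcp_pos: [0.6118, 0.2946, 0.0071]
orientation: [-2.842, -1.337, -0.006]
contact_force: [0.4, -0.9, 8.0]
grip_width: 0.05
gripper_force: 3.7
[0.61178565 0.29463236 0.00712251] 50.369756242319475
[{"fingers":0.05,"x":0,"y":0,"z":-0.056,"rx":0,"ry":-0,"rz":0.1},{"fingers":0.05,"x":0.0004,"y":0.0001,"z":-0.0569,"rx":0,"ry":-0.2,"rz":0}]
[{"fingers":0.05,"x":-0.044,"y":0.033,"z":0,"rx":0,"ry":0,"rz":2.5},{"fingers":0.05,"x":-0.042,"y":0.034,"z":0,"rx":0,"ry":0,"rz":2.5},{"fingers":0.05,"x":-0.041,"y":0.037,"z":0,"rx":0,"ry":0,"rz":2.5},{"fingers":0.05,"x":-0.039,"y":0.038,"z":0,"rx":0,"ry":0,"rz":2.5},{"fingers":0.05,"x":-0.038,"y":0.039,"z":0,"rx":0,"ry":0,"rz":2.6},{"fingers":0.05,"x":-0.036,"y":0.042,"z":0,"rx":0,"ry":0,"rz":2.5},{"fingers":0.05,"x":-0.034,"y":0.043,"z":0,"rx":0,"ry":0,"rz":2.6},{"fingers":0.05,"x":-0.032,"y":0.044,"z":0,"rx":0,"ry":0,"rz":2.5},{"fingers":0.05,"x":-0.0294,"y":0.0459,"z":0.0002,"rx":0,"ry":0,"rz":2.6}]
[{"fingers":0.05,"x":0,"y":0,"z":0.035,"rx":0,"ry":0,"rz":0},{"fingers":0.05,"x":-0.0001,"y":0,"z":0.035,"rx":0,"ry":0,"rz":0}]
```

The opening of 50 mm means the fingers did not take the glass by its edges. I'll look before going on.

```bash
python3 g.py hex; mv pics/g_hex_12.png pics/hexlook.png; ls pics
```

```text
[0.61178565 0.29463236 0.00712251] 50.369756242319475
hex [611.4 294.6] 10.6 3110 [20.   60.76] [69.2 59.6]
both1.png
both2.png
crop1.png
g_hex_11.png
hexlook.png
scene0.png
shelf1.png
shelf2.png
side0.png
tray1.png
```

View pics/hexlook.png

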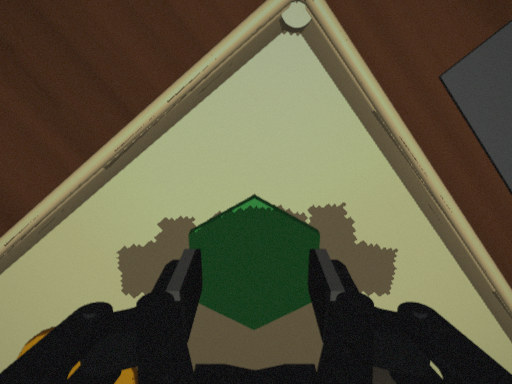

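The tips rest on top of the glass, on the green hexagon at (255,262), which hasn't moved. At this opening the tips are about 3 mm behind the TCP, and about 5 mm at 60 mm. So I need to open and go down to TCP z ≈ 0.5 mm.

```bash
python3 -m jog '[{"fingers":0.085,"x":0,"y":0,"z":-0.006,"rx":0,"ry":0,"rz":0},{"fingers":0.085,"x":0,"y":0,"z":0,"rx":0,"ry":0,"rz":0},{"fingers":0.085,"x":0,"y":0,"z":0,"rx":0,"ry":0,"rz":0}]'
python3 -m jog '[{"fingers":0.085,"x":0,"y":0,"z":0.0115,"rx":0,"ry":0,"rz":0},{"fingers":0.085,"x":0,"y":0,"z":0,"rx":0,"ry":0,"rz":0},{"fingers":0.085,"x":0,"y":0,"z":0,"rx":0,"ry":0,"rz":0}]'
```

```text
clock: 12.08
tcp_pos: [0.6106, 0.293, 0.0108]
orientation: [2.843, 1.336, -0.0]
contact_force: [-0.1, -0.4, 0.1]
grip_width: 0.085
gripper_force: 0.0
clock: 12.45
tcp_pos: [0.6103, 0.2931, -0.0012]
orientation: [-2.843, -1.337, 0.001]
contact_force: [0.5, 0.0, 0.0]
grip_width: 0.085
gripper_force: 0.0
```

```bash
python3 -m jog '[{"fingers":0.085,"x":0,"y":0,"z":-0.0015,"rx":0,"ry":0,"rz":0},{"fingers":0.05,"x":0,"y":0,"z":0,"rx":0,"ry":0,"rz":0},{"fingers":0.05,"x":0,"y":0,"z":0,"rx":0,"ry":0,"rz":0},{"fingers":0.05,"x":0,"y":0,"z":0,"rx":0,"ry":0,"rz":0}]'
python3 -m jog '[{"fingers":0.05,"x":0,"y":0,"z":0,"rx":0,"ry":0,"rz":0}]'
python3 - <<'E'
from h import *
p,Rm=pose(); print(p,yaw(Rm))
E
```

```text
clock: 12.95
tcp_pos: [0.6108, 0.2933, 0.0014]
orientation: [2.843, 1.336, 0.001]
contact_force: [-1.1, -1.6, 3.9]
grip_width: 0.0589
gripper_force: 27.0
clock: 13.08
tcp_pos: [0.6108, 0.2933, 0.0014]
orientation: [2.843, 1.336, 0.001]
contact_force: [-0.9, -0.9, 5.4]
grip_width: 0.0588
gripper_force: 27.1
[0.61083307 0.29330648 0.00138483] 50.35582372005603
```

```bash
python3 -m jog '[{"fingers":0.05,"x":0,"y":0,"z":-0.02,"rx":0,"ry":0,"rz":0},{"fingers":0.05,"x":0,"y":0,"z":-0.05,"rx":0,"ry":0,"rz":0},{"fingers":0.05,"x":0,"y":0,"z":-0.05,"rx":0,"ry":0,"rz":0},{"fingers":0.05,"x":0,"y":0,"z":0,"rx":0,"ry":0,"rz":0},{"fingers":0.05,"x":0,"y":0,"z":0,"rx":0,"ry":0,"rz":0}]'
python3 - <<'E'
from h import *
p,Rm=pose(); print(p,yaw(Rm))
s=plan([(.5841,-.1975,.12,27.5,.05),(.5841,-.1975,.045,27.5,.05)],.05)
E
```

```text
clock: 13.7
tcp_pos: [0.6105, 0.2928, 0.1211]
orientation: [2.843, 1.336, 0.0]
contact_force: [-0.7, -0.4, -0.5]
grip_width: 0.059
gripper_force: 27.3
[0.61045111 0.29280855 0.12108691] 50.35485565607679
[{"fingers":0.05,"x":-0.039,"y":0.029,"z":0,"rx":0,"ry":0,"rz":2.3},{"fingers":0.05,"x":-0.039,"y":0.031,"z":0,"rx":0,"ry":0,"rz":2.3},{"fingers":0.05,"x":-0.037,"y":0.032,"z":0,"rx":0,"ry":0,"rz":2.3},{"fingers":0.05,"x":-0.035,"y":0.034,"z":0.001,"rx":0,"ry":0,"rz":2.3},{"fingers":0.05,"x":-0.034,"y":0.035,"z":0,"rx":0,"ry":0,"rz":2.3},{"fingers":0.05,"x":-0.033,"y":0.037,"z":0,"rx":0,"ry":0,"rz":2.3},{"fingers":0.05,"x":-0.032,"y":0.038,"z":0,"rx":0,"ry":0,"rz":2.3},{"fingers":0.05,"x":-0.029,"y":0.039,"z":0,"rx":0,"ry":0,"rz":2.3},{"fingers":0.05,"x":-0.029,"y":0.04,"z":0,"rx":0,"ry":0,"rz":2.2},{"fingers":0.05,"x":-0.0262,"y":0.0412,"z":0.0003,"rx":0,"ry":0,"rz":2.3}]
[{"fingers":0.05,"x":0,"y":0,"z":0.037,"rx":0,"ry":0,"rz":0},{"fingers":0.05,"x":0,"y":0,"z":0.038,"rx":0,"ry":0,"rz":0}]
```

```bash
python3 -m jog '[{"fingers":0.05,"x":-0.039,"y":0.029,"z":0,"rx":0,"ry":0,"rz":2.3},{"fingers":0.05,"x":-0.039,"y":0.031,"z":0,"rx":0,"ry":0,"rz":2.3},{"fingers":0.05,"x":-0.037,"y":0.032,"z":0,"rx":0,"ry":0,"rz":2.3},{"fingers":0.05,"x":-0.035,"y":0.034,"z":0.001,"rx":0,"ry":0,"rz":2.3},{"fingers":0.05,"x":-0.034,"y":0.035,"z":0,"rx":0,"ry":0,"rz":2.3},{"fingers":0.05,"x":-0.033,"y":0.037,"z":0,"rx":0,"ry":0,"rz":2.3},{"fingers":0.05,"x":-0.032,"y":0.038,"z":0,"rx":0,"ry":0,"rz":2.3},{"fingers":0.05,"x":-0.029,"y":0.039,"z":0,"rx":0,"ry":0,"rz":2.3}]' >/dev/null
python3 -m jog '[{"fingers":0.05,"x":-0.029,"y":0.04,"z":0,"rx":0,"ry":0,"rz":2.2},{"fingers":0.05,"x":-0.0262,"y":0.0412,"z":0,"rx":0,"ry":0,"rz":2.3},{"fingers":0.05,"x":0,"y":0,"z":0,"rx":0,"ry":0,"rz":0},{"fingers":0.05,"x":0,"y":0,"z":0.037,"rx":0,"ry":0,"rz":0},{"fingers":0.05,"x":0,"y":0,"z":0.036,"rx":0,"ry":0,"rz":0},{"fingers":0.05,"x":0,"y":0,"z":0,"rx":0,"ry":0,"rz":0},{"fingers":0.05,"x":0,"y":0,"z":0,"rx":0,"ry":0,"rz":0}]'
python3 g.py hex 0.056
python3 - <<'E'
from h import *
plan([(.5841,-.1975,.038,27.5,.05)])
E
```

```text
clock: 15.58
tcp_pos: [0.5848, -0.1964, 0.0474]
orientation: [-3.051, -0.747, -0.001]
contact_force: [-0.4, -0.5, 0.3]
grip_width: 0.0591
gripper_force: 27.4
[ 0.58475932 -0.19635726  0.04741161] 27.514310331852844
hex [ 585.9 -195.6] 56.6 3182 [57.5 60.8] [61.1 68.5]
[{"fingers":0.05,"x":-0.0014,"y":0.0002,"z":0.01,"rx":0,"ry":-0,"rz":0}]
```

```bash
python3 -m jog '[{"fingers":0.05,"x":-0.0012,"y":0.0006,"z":0.006,"rx":0,"ry":0,"rz":0},{"fingers":0.05,"x":0,"y":0,"z":0.004,"rx":0,"ry":0,"rz":0},{"fingers":0.05,"x":0,"y":0,"z":0,"rx":0,"ry":0,"rz":0},{"fingers":0.05,"x":0,"y":0,"z":0,"rx":0,"ry":0,"rz":0}]'
python3 -m jog '[{"fingers":0.05,"x":0,"y":0,"z":0.001,"rx":0,"ry":0,"rz":0},{"fingers":0.05,"x":0,"y":0,"z":0,"rx":0,"ry":0,"rz":0},{"fingers":0.05,"x":0,"y":0,"z":0,"rx":0,"ry":0,"rz":0}]'
python3 -m jog '[{"fingers":0.05,"x":0,"y":0,"z":0.001,"rx":0,"ry":0,"rz":0},{"fingers":0.05,"x":0,"y":0,"z":0,"rx":0,"ry":0,"rz":0}]'
```

```text
clock: 16.12
tcp_pos: [0.5835, -0.1982, 0.0369]
orientation: [3.052, 0.746, 0.0]
contact_force: [-0.1, -0.7, -0.1]
grip_width: 0.0587
gripper_force: 27.4
clock: 16.5
tcp_pos: [0.5835, -0.1982, 0.0358]
orientation: [3.052, 0.746, 0.0]
contact_force: [1.0, -0.8, -0.6]
grip_width: 0.0583
gripper_force: 27.4
clock: 16.75
tcp_pos: [0.5836, -0.1983, 0.0353]
orientation: [3.052, 0.745, 0.0]
contact_force: [-1.6, 0.3, 4.8]
grip_width: 0.0586
gripper_force: 27.9
```

```bash
python3 -m jog '[{"fingers":0.065,"x":0,"y":0,"z":0,"rx":0,"ry":0,"rz":0},{"fingers":0.085,"x":0,"y":0,"z":0,"rx":0,"ry":0,"rz":0},{"fingers":0.085,"x":0,"y":0,"z":0,"rx":0,"ry":0,"rz":0},{"fingers":0.085,"x":0,"y":0,"z":-0.03,"rx":0,"ry":0,"rz":0},{"fingers":0.085,"x":0,"y":0,"z":-0.06,"rx":0,"ry":0,"rz":0},{"fingers":0.085,"x":0,"y":0,"z":-0.03,"rx":0,"ry":0,"rz":0},{"fingers":0.085,"x":0,"y":0,"z":0,"rx":0,"ry":0,"rz":0},{"fingers":0.085,"x":0,"y":0,"z":0,"rx":0,"ry":0,"rz":0}]'
python3 g.py hex 0.044; python3 shelf.py shelf3
python3 - <<'E'
from h import *
plan([(.4941,.1952,.11,20.75,.085),(.4941,.1952,.04,20.75,.085)])
E
```

```text
clock: 17.75
tcp_pos: [0.5828, -0.1983, 0.1539]
orientation: [-3.051, -0.745, 0.002]
contact_force: [0.1, 0.3, -0.4]
grip_width: 0.0852
gripper_force: 0.0
[ 0.58279006 -0.19825519  0.15394211] 27.452846205258854
hex [ 584.6 -197.5] 44.6 3069 [57.5  59.81] [67.4 59.9]
[ 0.58245468 -0.19809461  0.1532299 ] 27.46218348725296
hexm [ 584.7 -197.3] z [44.5 45.4] 3530 [57.25 64.17] [73.9 62.1]
round [ 474.4 -101.1] z [37.7 39. ] 3520 [ 3.5 67.4] [62.2 69.6]
square [ 467.1 -277.9] z [37.9 39.1] 4132 [81.   66.45] [65.9 67. ]
postL [593.6 -88.1] z [76.4 77.5] 703 [ 2.25 27.16] [26.5 27.8]
postR [ 590.1 -303.2] z [76.1 77.2] 385 [86.25 22.29] [30.6 14. ]
[{"fingers":0.085,"x":0.015,"y":-0.056,"z":0.006,"rx":0,"ry":0,"rz":1},{"fingers":0.085,"x":0.013,"y":-0.056,"z":0.006,"rx":0,"ry":0,"rz":1},{"fingers":0.085,"x":0.013,"y":-0.056,"z":0.007,"rx":0,"ry":0,"rz":0.9},{"fingers":0.085,"x":0.012,"y":-0.056,"z":0.006,"rx":0,"ry":0,"rz":1},{"fingers":0.085,"x":0.011,"y":-0.057,"z":0.006,"rx":0,"ry":0,"rz":0.9},{"fingers":0.085,"x":0.01,"y":-0.056,"z":0.006,"rx":0,"ry":0,"rz":1},{"fingers":0.085,"x":0.0091,"y":-0.0572,"z":0.0067,"rx":-0,"ry":0,"rz":0.9}]
[{"fingers":0.085,"x":0,"y":0,"z":0.035,"rx":0,"ry":0,"rz":0},{"fingers":0.085,"x":0.0001,"y":0.0001,"z":0.035,"rx":-0,"ry":0,"rz":0}]
```

```bash
python3 -m jog '[{"fingers":0.085,"x":0.015,"y":-0.056,"z":0.006,"rx":0,"ry":0,"rz":1},{"fingers":0.085,"x":0.013,"y":-0.056,"z":0.006,"rx":0,"ry":0,"rz":1},{"fingers":0.085,"x":0.013,"y":-0.056,"z":0.007,"rx":0,"ry":0,"rz":0.9},{"fingers":0.085,"x":0.012,"y":-0.056,"z":0.006,"rx":0,"ry":0,"rz":1},{"fingers":0.085,"x":0.011,"y":-0.057,"z":0.006,"rx":0,"ry":0,"rz":0.9},{"fingers":0.085,"x":0.01,"y":-0.056,"z":0.006,"rx":0,"ry":0,"rz":1},{"fingers":0.085,"x":0.009,"y":-0.057,"z":0.007,"rx":0,"ry":0,"rz":0.9},{"fingers":0.085,"x":0,"y":0,"z":0,"rx":0,"ry":0,"rz":0}]' >/dev/null
python3 -m jog '[{"fingers":0.085,"x":0,"y":0,"z":0.035,"rx":0,"ry":0,"rz":0},{"fingers":0.085,"x":0,"y":0,"z":0.035,"rx":0,"ry":0,"rz":0},{"fingers":0.085,"x":0,"y":0,"z":0,"rx":0,"ry":0,"rz":0},{"fingers":0.085,"x":0,"y":0,"z":0,"rx":0,"ry":0,"rz":0}]'
python3 g.py square
python3 - <<'E'
from h import *
plan([(.4941,.1952,.0005,20.75,.085)])
E
```

```text
clock: 19.35
tcp_pos: [0.4957, 0.1946, 0.0413]
orientation: [-3.09, -0.565, -0.0]
contact_force: [-0.0, 0.6, 1.0]
grip_width: 0.085
gripper_force: 0.0
[0.49565115 0.19463617 0.04133751] 20.728363290292627
square [494.5 195.5] 10.6 3495 [20.75 59.29] [59.4 59.1]
[{"fingers":0.085,"x":-0.0018,"y":-0.0009,"z":0.0413,"rx":0,"ry":-0,"rz":0}]
```

```bash
python3 -m jog '[{"fingers":0.085,"x":-0.0008,"y":-0.0012,"z":0.02,"rx":0,"ry":0,"rz":0},{"fingers":0.085,"x":0,"y":0,"z":0.0205,"rx":0,"ry":0,"rz":0},{"fingers":0.085,"x":0,"y":0,"z":0,"rx":0,"ry":0,"rz":0},{"fingers":0.085,"x":0,"y":0,"z":0,"rx":0,"ry":0,"rz":0}]'
python3 -m jog '[{"fingers":0.05,"x":0,"y":0,"z":0,"rx":0,"ry":0,"rz":0},{"fingers":0.05,"x":0,"y":0,"z":0,"rx":0,"ry":0,"rz":0},{"fingers":0.05,"x":0,"y":0,"z":0,"rx":0,"ry":0,"rz":0},{"fingers":0.05,"x":0,"y":0,"z":0,"rx":0,"ry":0,"rz":0}]'
```

```text
clock: 19.9
tcp_pos: [0.4939, 0.1959, 0.0001]
orientation: [3.09, 0.567, -0.001]
contact_force: [0.8, -0.9, 0.1]
grip_width: 0.0846
gripper_force: 0.0
clock: 20.4
tcp_pos: [0.4945, 0.1959, 0.001]
orientation: [-3.09, -0.566, -0.002]
contact_force: [-0.3, -1.3, 5.4]
grip_width: 0.0586
gripper_force: 26.5
```

```bash
python3 -m jog '[{"fingers":0.05,"x":0,"y":0,"z":-0.02,"rx":0,"ry":0,"rz":0},{"fingers":0.05,"x":0,"y":0,"z":-0.05,"rx":0,"ry":0,"rz":0},{"fingers":0.05,"x":0,"y":0,"z":-0.05,"rx":0,"ry":0,"rz":0},{"fingers":0.05,"x":0,"y":0,"z":0,"rx":0,"ry":0,"rz":0},{"fingers":0.05,"x":0,"y":0,"z":0,"rx":0,"ry":0,"rz":0}]'
python3 - <<'E'
from h import *
p,Rm=pose(); print(p,yaw(Rm))
s=plan([(.4645,-.2797,.12,-8.75,.05),(.4645,-.2797,.047,-8.75,.05)],.05)
E
```

```text
clock: 21.02
tcp_pos: [0.4939, 0.1953, 0.1206]
orientation: [3.09, 0.565, 0.001]
contact_force: [-0.1, -0.2, -2.2]
grip_width: 0.0592
gripper_force: 27.7
[0.49391036 0.19525065 0.12063515] 20.74304300370319
[{"fingers":0.05,"x":-0.02,"y":0.043,"z":0,"rx":0,"ry":0,"rz":2.9},{"fingers":0.05,"x":-0.017,"y":0.045,"z":0,"rx":0,"ry":0,"rz":3},{"fingers":0.05,"x":-0.015,"y":0.045,"z":0,"rx":0,"ry":0,"rz":2.9},{"fingers":0.05,"x":-0.013,"y":0.046,"z":0,"rx":0,"ry":0,"rz":3},{"fingers":0.05,"x":-0.01,"y":0.046,"z":0,"rx":0,"ry":0,"rz":2.9},{"fingers":0.05,"x":-0.008,"y":0.047,"z":0,"rx":0,"ry":0,"rz":3},{"fingers":0.05,"x":-0.005,"y":0.047,"z":0.001,"rx":0,"ry":0,"rz":2.9},{"fingers":0.05,"x":-0.003,"y":0.048,"z":0,"rx":0,"ry":0,"rz":3},{"fingers":0.05,"x":-0.001,"y":0.047,"z":0,"rx":0,"ry":0,"rz":2.9},{"fingers":0.05,"x":0.0019,"y":0.048,"z":-0.0002,"rx":0,"ry":0,"rz":3}]
[{"fingers":0.05,"x":0,"y":0,"z":0.037,"rx":0,"ry":0,"rz":0},{"fingers":0.05,"x":0,"y":-0.0001,"z":0.036,"rx":0,"ry":0,"rz":0}]
```

```bash
python3 -m jog '[{"fingers":0.05,"x":-0.02,"y":0.043,"z":0,"rx":0,"ry":0,"rz":2.9},{"fingers":0.05,"x":-0.017,"y":0.045,"z":0,"rx":0,"ry":0,"rz":3},{"fingers":0.05,"x":-0.015,"y":0.045,"z":0,"rx":0,"ry":0,"rz":2.9},{"fingers":0.05,"x":-0.013,"y":0.046,"z":0,"rx":0,"ry":0,"rz":3},{"fingers":0.05,"x":-0.01,"y":0.046,"z":0,"rx":0,"ry":0,"rz":2.9},{"fingers":0.05,"x":-0.008,"y":0.047,"z":0,"rx":0,"ry":0,"rz":3},{"fingers":0.05,"x":-0.005,"y":0.047,"z":0.001,"rx":0,"ry":0,"rz":2.9},{"fingers":0.05,"x":-0.003,"y":0.048,"z":0,"rx":0,"ry":0,"rz":3}]' >/dev/null
python3 -m jog '[{"fingers":0.05,"x":-0.001,"y":0.047,"z":0,"rx":0,"ry":0,"rz":2.9},{"fingers":0.05,"x":0.002,"y":0.048,"z":0,"rx":0,"ry":0,"rz":3},{"fingers":0.05,"x":0,"y":0,"z":0,"rx":0,"ry":0,"rz":0},{"fingers":0.05,"x":0,"y":0,"z":0.037,"rx":0,"ry":0,"rz":0},{"fingers":0.05,"x":0,"y":0,"z":0.036,"rx":0,"ry":0,"rz":0},{"fingers":0.05,"x":0,"y":0,"z":0,"rx":0,"ry":0,"rz":0},{"fingers":0.05,"x":0,"y":0,"z":0,"rx":0,"ry":0,"rz":0}]'
python3 g.py square 0.056
```

```text
clock: 22.9
tcp_pos: [0.4653, -0.2786, 0.0468]
orientation: [-3.132, 0.238, -0.0]
contact_force: [0.3, 0.1, 0.9]
grip_width: 0.0584
gripper_force: 27.7
[ 0.46530649 -0.27861449  0.04680988] -8.674843685415764
square [ 465.2 -278.5] 56.3 3537 [81.25 59.78] [59.4 60.1]
```

```bash
python3 -m jog '[{"fingers":0.05,"x":-0.0005,"y":0.0012,"z":0.006,"rx":0,"ry":0,"rz":0},{"fingers":0.05,"x":0,"y":0,"z":0.0035,"rx":0,"ry":0,"rz":0},{"fingers":0.05,"x":0,"y":0,"z":0,"rx":0,"ry":0,"rz":0},{"fingers":0.05,"x":0,"y":0,"z":0,"rx":0,"ry":0,"rz":0}]'
python3 -m jog '[{"fingers":0.05,"x":0,"y":0,"z":0.001,"rx":0,"ry":0,"rz":0},{"fingers":0.05,"x":0,"y":0,"z":0,"rx":0,"ry":0,"rz":0},{"fingers":0.05,"x":0,"y":0,"z":0,"rx":0,"ry":0,"rz":0}]'
python3 -m jog '[{"fingers":0.05,"x":0,"y":0,"z":0.001,"rx":0,"ry":0,"rz":0},{"fingers":0.05,"x":0,"y":0,"z":0,"rx":0,"ry":0,"rz":0}]'
```

```text
clock: 23.45
tcp_pos: [0.4643, -0.2805, 0.0369]
orientation: [3.132, -0.239, 0.0]
contact_force: [0.6, -1.1, -0.8]
grip_width: 0.0594
gripper_force: 27.7
clock: 23.82
tcp_pos: [0.4642, -0.2804, 0.0358]
orientation: [3.132, -0.239, -0.0]
contact_force: [-0.4, -0.6, -1.0]
grip_width: 0.0587
gripper_force: 27.7
clock: 24.08
tcp_pos: [0.4643, -0.2805, 0.0351]
orientation: [3.132, -0.239, 0.0]
contact_force: [-0.6, 0.6, 3.0]
grip_width: 0.0589
gripper_force: 28.1
```

```bash
python3 -m jog '[{"fingers":0.065,"x":0,"y":0,"z":0,"rx":0,"ry":0,"rz":0},{"fingers":0.085,"x":0,"y":0,"z":0,"rx":0,"ry":0,"rz":0},{"fingers":0.085,"x":0,"y":0,"z":0,"rx":0,"ry":0,"rz":0},{"fingers":0.085,"x":0,"y":0,"z":-0.03,"rx":0,"ry":0,"rz":0},{"fingers":0.085,"x":0,"y":0,"z":-0.06,"rx":0,"ry":0,"rz":0},{"fingers":0.085,"x":0,"y":0,"z":-0.03,"rx":0,"ry":0,"rz":0},{"fingers":0.085,"x":0,"y":0,"z":0,"rx":0,"ry":0,"rz":0},{"fingers":0.085,"x":0,"y":0,"z":0,"rx":0,"ry":0,"rz":0}]'
python3 g.py square 0.044
python3 - <<'E'
from h import *
plan([(.4953,.3027,.11,45,.085),(.4953,.3027,.04,45,.085)])
E
```

```text
clock: 25.08
tcp_pos: [0.4636, -0.2803, 0.1541]
orientation: [-3.132, 0.24, 0.002]
contact_force: [0.5, -0.7, -0.2]
grip_width: 0.0853
gripper_force: 0.0
[ 0.46355228 -0.28025597  0.15406575] -8.747339171386134
square [ 464.1 -280.3] 44.6 3449 [81.5  58.99] [59.1 58.8]
[{"fingers":0.085,"x":-0.005,"y":-0.053,"z":0.004,"rx":0,"ry":0,"rz":-4.9},{"fingers":0.085,"x":-0.001,"y":-0.053,"z":0.004,"rx":0,"ry":0,"rz":-4.9},{"fingers":0.085,"x":0.004,"y":-0.053,"z":0.004,"rx":0,"ry":0,"rz":-4.9},{"fingers":0.085,"x":0.008,"y":-0.052,"z":0.004,"rx":0,"ry":0,"rz":-4.9},{"fingers":0.085,"x":0.013,"y":-0.052,"z":0.004,"rx":0,"ry":0,"rz":-4.9},{"fingers":0.085,"x":0.017,"y":-0.05,"z":0.004,"rx":0,"ry":0,"rz":-4.9},{"fingers":0.085,"x":0.022,"y":-0.048,"z":0.004,"rx":0,"ry":0,"rz":-4.9},{"fingers":0.085,"x":0.025,"y":-0.047,"z":0.004,"rx":0,"ry":0,"rz":-4.9},{"fingers":0.085,"x":0.03,"y":-0.044,"z":0.004,"rx":0,"ry":0,"rz":-4.8},{"fingers":0.085,"x":0.033,"y":-0.042,"z":0.004,"rx":-0,"ry":0,"rz":-4.9},{"fingers":0.085,"x":0.0361,"y":-0.0382,"z":0.0041,"rx":-0,"ry":0,"rz":-4.8}]
[{"fingers":0.085,"x":0,"y":0,"z":0.035,"rx":-0,"ry":0,"rz":0},{"fingers":0.085,"x":0,"y":0.0001,"z":0.035,"rx":-0,"ry":0,"rz":0}]
```

Square glass is on its mould, within about 1 mm and 0.3°. The round one is next.

```bash
python3 -m jog '[{"fingers":0.085,"x":-0.005,"y":-0.053,"z":0.004,"rx":0,"ry":0,"rz":-4.9},{"fingers":0.085,"x":-0.001,"y":-0.053,"z":0.004,"rx":0,"ry":0,"rz":-4.9},{"fingers":0.085,"x":0.004,"y":-0.053,"z":0.004,"rx":0,"ry":0,"rz":-4.9},{"fingers":0.085,"x":0.008,"y":-0.052,"z":0.004,"rx":0,"ry":0,"rz":-4.9},{"fingers":0.085,"x":0.013,"y":-0.052,"z":0.004,"rx":0,"ry":0,"rz":-4.9},{"fingers":0.085,"x":0.017,"y":-0.05,"z":0.004,"rx":0,"ry":0,"rz":-4.9},{"fingers":0.085,"x":0.022,"y":-0.048,"z":0.004,"rx":0,"ry":0,"rz":-4.9},{"fingers":0.085,"x":0.025,"y":-0.047,"z":0.004,"rx":0,"ry":0,"rz":-4.9}]' >/dev/null
python3 -m jog '[{"fingers":0.085,"x":0.03,"y":-0.044,"z":0.004,"rx":0,"ry":0,"rz":-4.8},{"fingers":0.085,"x":0.033,"y":-0.042,"z":0.004,"rx":0,"ry":0,"rz":-4.9},{"fingers":0.085,"x":0.036,"y":-0.038,"z":0.004,"rx":0,"ry":0,"rz":-4.8},{"fingers":0.085,"x":0,"y":0,"z":0.035,"rx":0,"ry":0,"rz":0},{"fingers":0.085,"x":0,"y":0,"z":0.035,"rx":0,"ry":0,"rz":0},{"fingers":0.085,"x":0,"y":0,"z":0,"rx":0,"ry":0,"rz":0},{"fingers":0.085,"x":0,"y":0,"z":0,"rx":0,"ry":0,"rz":0}]'
python3 g.py round
python3 - <<'E'
from h import *
plan([(.4953,.3027,0,45,.085)])
E
```

```text
clock: 27.0
tcp_pos: [0.4963, 0.3025, 0.0411]
orientation: [-2.902, -1.201, 0.0]
contact_force: [0.6, -0.0, 0.7]
grip_width: 0.0848
gripper_force: 0.0
[0.49634159 0.30245104 0.04112368] 44.966129452530105
round [495.4 303.6] 10.4 3137 [ 2.25 63.32] [63.6 62.6]
[{"fingers":0.085,"x":-0.0011,"y":-0.0011,"z":0.0418,"rx":0,"ry":-0,"rz":0}]
```

```bash
python3 -m jog '[{"fingers":0.085,"x":0.0002,"y":-0.0014,"z":0.021,"rx":0,"ry":0,"rz":0},{"fingers":0.085,"x":0,"y":0,"z":0.0203,"rx":0,"ry":0,"rz":0},{"fingers":0.085,"x":0,"y":0,"z":0,"rx":0,"ry":0,"rz":0},{"fingers":0.085,"x":0,"y":0,"z":0,"rx":0,"ry":0,"rz":0}]'
python3 -m jog '[{"fingers":0.05,"x":0,"y":0,"z":0,"rx":0,"ry":0,"rz":0},{"fingers":0.05,"x":0,"y":0,"z":0,"rx":0,"ry":0,"rz":0},{"fingers":0.05,"x":0,"y":0,"z":0,"rx":0,"ry":0,"rz":0},{"fingers":0.05,"x":0,"y":0,"z":0,"rx":0,"ry":0,"rz":0}]'
```

```text
clock: 27.55
tcp_pos: [0.4954, 0.3034, -0.0006]
orientation: [-2.903, -1.201, 0.001]
contact_force: [0.4, -0.0, 0.6]
grip_width: 0.0849
gripper_force: 0.0
clock: 28.05
tcp_pos: [0.4959, 0.3036, 0.0004]
orientation: [2.903, 1.201, 0.002]
contact_force: [-1.6, -0.9, 5.2]
grip_width: 0.0621
gripper_force: 26.4
```

```bash
python3 -m jog '[{"fingers":0.05,"x":0,"y":0,"z":-0.02,"rx":0,"ry":0,"rz":0},{"fingers":0.05,"x":0,"y":0,"z":-0.05,"rx":0,"ry":0,"rz":0},{"fingers":0.05,"x":0,"y":0,"z":-0.05,"rx":0,"ry":0,"rz":0},{"fingers":0.05,"x":0,"y":0,"z":0,"rx":0,"ry":0,"rz":0},{"fingers":0.05,"x":0,"y":0,"z":0,"rx":0,"ry":0,"rz":0}]'
python3 - <<'E'
from h import *
p,Rm=pose(); print(p,yaw(Rm))
s=plan([(.473,-.1013,.12,30,.05),(.473,-.1013,.047,30,.05)],.052)
E
```

```text
clock: 28.68
tcp_pos: [0.4956, 0.3029, 0.12]
orientation: [2.903, 1.201, 0.001]
contact_force: [0.2, 0.4, -2.0]
grip_width: 0.062
gripper_force: 27.6
[0.49559091 0.30290342 0.12002461] 44.94697984934481
[{"fingers":0.05,"x":-0.038,"y":0.034,"z":0,"rx":0,"ry":0,"rz":1.9},{"fingers":0.05,"x":-0.036,"y":0.035,"z":0,"rx":0,"ry":0,"rz":1.9},{"fingers":0.05,"x":-0.036,"y":0.036,"z":0,"rx":0,"ry":0,"rz":1.9},{"fingers":0.05,"x":-0.034,"y":0.037,"z":0,"rx":0,"ry":0,"rz":1.8},{"fingers":0.05,"x":-0.033,"y":0.039,"z":0,"rx":0,"ry":0,"rz":1.9},{"fingers":0.05,"x":-0.031,"y":0.039,"z":0,"rx":0,"ry":0,"rz":1.8},{"fingers":0.05,"x":-0.031,"y":0.041,"z":0,"rx":0,"ry":0,"rz":1.9},{"fingers":0.05,"x":-0.0289,"y":0.041,"z":0.0001,"rx":0,"ry":0,"rz":1.8}]
[{"fingers":0.05,"x":0,"y":0,"z":0.036,"rx":0,"ry":0,"rz":0},{"fingers":0.05,"x":-0.0001,"y":0,"z":0.037,"rx":0,"ry":0,"rz":0}]
```

```bash
python3 -m jog '[{"fingers":0.05,"x":-0.038,"y":0.034,"z":0,"rx":0,"ry":0,"rz":1.9},{"fingers":0.05,"x":-0.036,"y":0.035,"z":0,"rx":0,"ry":0,"rz":1.9},{"fingers":0.05,"x":-0.036,"y":0.036,"z":0,"rx":0,"ry":0,"rz":1.9},{"fingers":0.05,"x":-0.034,"y":0.037,"z":0,"rx":0,"ry":0,"rz":1.8},{"fingers":0.05,"x":-0.033,"y":0.039,"z":0,"rx":0,"ry":0,"rz":1.9},{"fingers":0.05,"x":-0.031,"y":0.039,"z":0,"rx":0,"ry":0,"rz":1.8},{"fingers":0.05,"x":-0.031,"y":0.041,"z":0,"rx":0,"ry":0,"rz":1.9},{"fingers":0.05,"x":-0.029,"y":0.041,"z":0,"rx":0,"ry":0,"rz":1.8}]' >/dev/null
python3 -m jog '[{"fingers":0.05,"x":0,"y":0,"z":0,"rx":0,"ry":0,"rz":0},{"fingers":0.05,"x":0,"y":0,"z":0.036,"rx":0,"ry":0,"rz":0},{"fingers":0.05,"x":0,"y":0,"z":0.037,"rx":0,"ry":0,"rz":0},{"fingers":0.05,"x":0,"y":0,"z":0,"rx":0,"ry":0,"rz":0},{"fingers":0.05,"x":0,"y":0,"z":0,"rx":0,"ry":0,"rz":0}]'
python3 g.py round 0.056
```

```text
clock: 30.3
tcp_pos: [0.4733, -0.1001, 0.0471]
orientation: [-3.033, -0.817, -0.0]
contact_force: [0.8, 0.4, -0.4]
grip_width: 0.062
gripper_force: 27.8
[ 0.47331607 -0.10008954  0.04708385] 30.13394217593748
round [ 472.9 -100.1] 56.9 3223 [ 3.75 64.22] [64.7 62.5]
```

```bash
python3 -m jog '[{"fingers":0.05,"x":-0.0006,"y":0.001,"z":0.006,"rx":0,"ry":0,"rz":0},{"fingers":0.05,"x":0,"y":0,"z":0.0045,"rx":0,"ry":0,"rz":0},{"fingers":0.05,"x":0,"y":0,"z":0,"rx":0,"ry":0,"rz":0},{"fingers":0.05,"x":0,"y":0,"z":0,"rx":0,"ry":0,"rz":0}]'
python3 -m jog '[{"fingers":0.05,"x":0,"y":0,"z":0.001,"rx":0,"ry":0,"rz":0},{"fingers":0.05,"x":0,"y":0,"z":0,"rx":0,"ry":0,"rz":0},{"fingers":0.05,"x":0,"y":0,"z":0,"rx":0,"ry":0,"rz":0}]'
python3 -m jog '[{"fingers":0.05,"x":0,"y":0,"z":0.001,"rx":0,"ry":0,"rz":0},{"fingers":0.05,"x":0,"y":0,"z":0,"rx":0,"ry":0,"rz":0}]'
```

```text
clock: 30.85
tcp_pos: [0.473, -0.1022, 0.0361]
orientation: [3.034, 0.815, 0.0]
contact_force: [-0.1, -0.6, -0.5]
grip_width: 0.0622
gripper_force: 27.8
clock: 31.22
tcp_pos: [0.4729, -0.1021, 0.035]
orientation: [-3.034, -0.815, -0.0]
contact_force: [-0.2, -0.1, 0.1]
grip_width: 0.0622
gripper_force: 27.8
clock: 31.48
tcp_pos: [0.473, -0.1022, 0.0346]
orientation: [3.034, 0.815, -0.0]
contact_force: [-2.5, 0.9, 8.0]
grip_width: 0.0617
gripper_force: 28.7
```

```bash
python3 -m jog '[{"fingers":0.07,"x":0,"y":0,"z":0,"rx":0,"ry":0,"rz":0},{"fingers":0.085,"x":0,"y":0,"z":0,"rx":0,"ry":0,"rz":0},{"fingers":0.085,"x":0,"y":0,"z":0,"rx":0,"ry":0,"rz":0},{"fingers":0.085,"x":0,"y":0,"z":-0.03,"rx":0,"ry":0,"rz":0},{"fingers":0.085,"x":0,"y":0,"z":-0.06,"rx":0,"ry":0,"rz":0},{"fingers":0.085,"x":0,"y":0,"z":-0.06,"rx":0,"ry":0,"rz":0},{"fingers":0.085,"x":0,"y":0,"z":0,"rx":0,"ry":0,"rz":0},{"fingers":0.085,"x":0,"y":0,"z":0,"rx":0,"ry":0,"rz":0}]'
python3 g.py round 0.044
python3 - <<'E'
from h import *
plan([(.4932,.0788,.13,75.75,.085)])
E
```

```text
clock: 32.48
tcp_pos: [0.4724, -0.1024, 0.1837]
orientation: [3.034, 0.814, -0.001]
contact_force: [-0.3, 0.1, -0.7]
grip_width: 0.0851
gripper_force: 0.0
[ 0.47243026 -0.10241119  0.18365725] 30.03851958486053
round [ 472.7 -101.9] 44.4 3127 [ 8.75 63.3 ] [63.1 62.6]
[{"fingers":0.085,"x":0.018,"y":-0.024,"z":0.009,"rx":0,"ry":0,"rz":-7.6},{"fingers":0.085,"x":0.022,"y":-0.022,"z":0.009,"rx":0,"ry":0,"rz":-7.6},{"fingers":0.085,"x":0.023,"y":-0.019,"z":0.008,"rx":0,"ry":0,"rz":-7.6},{"fingers":0.085,"x":0.027,"y":-0.015,"z":0.009,"rx":0,"ry":0,"rz":-7.6},{"fingers":0.085,"x":0.028,"y":-0.012,"z":0.009,"rx":-0,"ry":0,"rz":-7.7},{"fingers":0.085,"x":0.029,"y":-0.0079,"z":0.0089,"rx":-0,"ry":0,"rz":-7.6}]
```

Round glass is down and centred to within about 0.6 mm. Last is the tall post.

```bash
python3 -m jog '[{"fingers":0.085,"x":0.018,"y":-0.024,"z":0.009,"rx":0,"ry":0,"rz":-7.6},{"fingers":0.085,"x":0.022,"y":-0.022,"z":0.009,"rx":0,"ry":0,"rz":-7.6},{"fingers":0.085,"x":0.023,"y":-0.019,"z":0.008,"rx":0,"ry":0,"rz":-7.6},{"fingers":0.085,"x":0.027,"y":-0.015,"z":0.009,"rx":0,"ry":0,"rz":-7.6},{"fingers":0.085,"x":0.028,"y":-0.012,"z":0.009,"rx":0,"ry":0,"rz":-7.7},{"fingers":0.085,"x":0.029,"y":-0.008,"z":0.009,"rx":0,"ry":0,"rz":-7.6},{"fingers":0.085,"x":0,"y":0,"z":0,"rx":0,"ry":0,"rz":0},{"fingers":0.085,"x":0,"y":0,"z":0,"rx":0,"ry":0,"rz":0}]'
python3 - <<'E'
from h import *
p,Rm=pose(); im,d,K,T=grab("wrist"); C=cloud(d,K,T); print(p,yaw(Rm))
m=near(C,.4932,.0788,.035)&(C[...,2]>.054)&(C[...,2]<.072); c,W,A,q=hull_of(m,K,T,.064)
print("post",np.round(c,1),np.round(np.percentile(C[m][:,2],[50,90])*1e3,1),round(A),np.round(symang(W,c,4),2),np.round(q[1],1))
plan([(c[0]/1e3,c[1]/1e3,.08,75.75,.085),(c[0]/1e3,c[1]/1e3,.022,75.75,.085)])
E
```

```text
clock: 33.52
tcp_pos: [0.4933, 0.0783, 0.1298]
orientation: [-2.48, -1.927, 0.004]
contact_force: [0.5, 0.4, -0.7]
grip_width: 0.0852
gripper_force: 0.0
[0.49334641 0.07829289 0.1298297 ] 75.6941208266164
post [491.7  79.2] [64.4 65.4] 651 [75.75 26.06] [27.7 24.4]
[{"fingers":0.085,"x":0.0009,"y":-0.0021,"z":0.0502,"rx":-0,"ry":0,"rz":-0.1}]
[{"fingers":0.085,"x":0,"y":0,"z":0.058,"rx":-0,"ry":0,"rz":0}]
```

```bash
python3 -m jog '[{"fingers":0.085,"x":0.0008,"y":-0.0015,"z":0.05,"rx":0,"ry":0,"rz":0},{"fingers":0.085,"x":0,"y":0,"z":0.03,"rx":0,"ry":0,"rz":0},{"fingers":0.085,"x":0,"y":0,"z":0.028,"rx":0,"ry":0,"rz":0},{"fingers":0.085,"x":0,"y":0,"z":0,"rx":0,"ry":0,"rz":0},{"fingers":0.015,"x":0,"y":0,"z":0,"rx":0,"ry":0,"rz":0},{"fingers":0.015,"x":0,"y":0,"z":0,"rx":0,"ry":0,"rz":0},{"fingers":0.015,"x":0,"y":0,"z":0,"rx":0,"ry":0,"rz":0},{"fingers":0.015,"x":0,"y":0,"z":0,"rx":0,"ry":0,"rz":0}]' 30
python3 -m jog '[{"fingers":0.015,"x":0,"y":0,"z":0,"rx":0,"ry":0,"rz":0},{"fingers":0.015,"x":0,"y":0,"z":0,"rx":0,"ry":0,"rz":0}]'
```

```text
clock: 34.58
tcp_pos: [0.4935, 0.0801, 0.0237]
orientation: [2.479, 1.928, 0.001]
contact_force: [-1.5, -1.0, 7.1]
grip_width: 0.0248
gripper_force: 32.3
clock: 34.83
tcp_pos: [0.4935, 0.0801, 0.0237]
orientation: [2.479, 1.928, 0.001]
contact_force: [-0.5, -1.7, 7.0]
grip_width: 0.0245
gripper_force: 32.4
```

```bash
python3 -m jog '[{"fingers":0.015,"x":0,"y":0,"z":-0.02,"rx":0,"ry":0,"rz":0},{"fingers":0.015,"x":0,"y":0,"z":-0.05,"rx":0,"ry":0,"rz":0},{"fingers":0.015,"x":0,"y":0,"z":-0.04,"rx":0,"ry":0,"rz":0},{"fingers":0.015,"x":0,"y":0,"z":0,"rx":0,"ry":0,"rz":0},{"fingers":0.015,"x":0,"y":0,"z":0,"rx":0,"ry":0,"rz":0}]'
python3 - <<'E'
from h import *
p,Rm=pose(); print(p,yaw(Rm))
s=plan([(.4687,-.1892,.13,87.35,.015),(.4687,-.1892,.046,87.35,.015)],.05)
E
```

```text
clock: 35.45
tcp_pos: [0.4924, 0.0796, 0.1324]
orientation: [2.48, 1.928, -0.002]
contact_force: [-0.0, -0.9, -1.6]
grip_width: 0.0247
gripper_force: 31.5
[0.49244591 0.0795814  0.13242503] 75.74028621924505
[{"fingers":0.015,"x":-0.044,"y":0.007,"z":0,"rx":0,"ry":0,"rz":-1.9},{"fingers":0.015,"x":-0.045,"y":0.006,"z":0.001,"rx":0,"ry":0,"rz":-1.9},{"fingers":0.015,"x":-0.045,"y":0.004,"z":0,"rx":0,"ry":0,"rz":-2},{"fingers":0.015,"x":-0.045,"y":0.003,"z":0.001,"rx":0,"ry":0,"rz":-1.9},{"fingers":0.015,"x":-0.045,"y":0.001,"z":0,"rx":0,"ry":0,"rz":-2},{"fingers":0.015,"x":-0.0446,"y":-0.0003,"z":0.0006,"rx":0,"ry":0,"rz":-1.9}]
[{"fingers":0.015,"x":0,"y":0,"z":0.042,"rx":0,"ry":0,"rz":0},{"fingers":0.015,"x":0.0001,"y":0,"z":0.042,"rx":0,"ry":0,"rz":0}]
```

```bash
python3 -m jog '[{"fingers":0.015,"x":-0.044,"y":0.007,"z":0,"rx":0,"ry":0,"rz":-1.9},{"fingers":0.015,"x":-0.045,"y":0.006,"z":0.001,"rx":0,"ry":0,"rz":-1.9},{"fingers":0.015,"x":-0.045,"y":0.004,"z":0,"rx":0,"ry":0,"rz":-2},{"fingers":0.015,"x":-0.045,"y":0.003,"z":0.001,"rx":0,"ry":0,"rz":-1.9},{"fingers":0.015,"x":-0.045,"y":0.001,"z":0,"rx":0,"ry":0,"rz":-2},{"fingers":0.015,"x":-0.0446,"y":0,"z":0,"rx":0,"ry":0,"rz":-1.9},{"fingers":0.015,"x":0,"y":0,"z":0,"rx":0,"ry":0,"rz":0},{"fingers":0.015,"x":0,"y":0,"z":0.042,"rx":0,"ry":0,"rz":0}]' >/dev/null
python3 -m jog '[{"fingers":0.015,"x":0,"y":0,"z":0.042,"rx":0,"ry":0,"rz":0},{"fingers":0.015,"x":0,"y":0,"z":0,"rx":0,"ry":0,"rz":0},{"fingers":0.015,"x":0,"y":0,"z":0,"rx":0,"ry":0,"rz":0}]'
python3 - <<'E'
from h import *
plan([(.4687,-.1892,.0375,87.35,.015)])
E
```

```text
clock: 36.83
tcp_pos: [0.4702, -0.1878, 0.0476]
orientation: [-2.27, -2.171, -0.001]
contact_force: [0.2, -0.1, -1.6]
grip_width: 0.0249
gripper_force: 31.3
[{"fingers":0.015,"x":-0.0015,"y":-0.0015,"z":0.0101,"rx":0,"ry":0,"rz":0.1}]
```

```bash
python3 -m jog '[{"fingers":0.015,"x":-0.0012,"y":-0.0012,"z":0.006,"rx":0,"ry":0,"rz":0},{"fingers":0.015,"x":0,"y":0,"z":0.004,"rx":0,"ry":0,"rz":0},{"fingers":0.015,"x":0,"y":0,"z":0,"rx":0,"ry":0,"rz":0},{"fingers":0.015,"x":0,"y":0,"z":0,"rx":0,"ry":0,"rz":0}]'
python3 -m jog '[{"fingers":0.015,"x":0,"y":0,"z":0.001,"rx":0,"ry":0,"rz":0},{"fingers":0.015,"x":0,"y":0,"z":0,"rx":0,"ry":0,"rz":0},{"fingers":0.015,"x":0,"y":0,"z":0,"rx":0,"ry":0,"rz":0}]'
python3 -m jog '[{"fingers":0.015,"x":0,"y":0,"z":0.0007,"rx":0,"ry":0,"rz":0},{"fingers":0.015,"x":0,"y":0,"z":0,"rx":0,"ry":0,"rz":0}]'
```

```text
clock: 37.33
tcp_pos: [0.4685, -0.1899, 0.0372]
orientation: [2.272, 2.169, 0.0]
contact_force: [0.1, -0.2, -1.0]
grip_width: 0.0244
gripper_force: 31.3
clock: 37.7
tcp_pos: [0.4684, -0.1898, 0.036]
orientation: [2.272, 2.17, 0.0]
contact_force: [0.5, 0.4, -1.1]
grip_width: 0.0246
gripper_force: 31.3
clock: 37.95
tcp_pos: [0.4685, -0.1898, 0.0358]
orientation: [2.272, 2.17, -0.001]
contact_force: [-1.8, 0.6, 5.6]
grip_width: 0.0243
gripper_force: 32.3
```

Contact. I'll release gradually, rise straight up, back off and do a final check.

```bash
python3 -m jog '[{"fingers":0.03,"x":0,"y":0,"z":-0.0005,"rx":0,"ry":0,"rz":0},{"fingers":0.06,"x":0,"y":0,"z":0,"rx":0,"ry":0,"rz":0},{"fingers":0.06,"x":0,"y":0,"z":0,"rx":0,"ry":0,"rz":0},{"fingers":0.06,"x":0,"y":0,"z":-0.02,"rx":0,"ry":0,"rz":0},{"fingers":0.06,"x":0,"y":0,"z":-0.06,"rx":0,"ry":0,"rz":0},{"fingers":0.06,"x":0,"y":0,"z":-0.06,"rx":0,"ry":0,"rz":0},{"fingers":0.06,"x":0,"y":0,"z":-0.06,"rx":0,"ry":0,"rz":0},{"fingers":0.06,"x":-0.05,"y":0,"z":-0.03,"rx":0,"ry":0,"rz":0}]'
python3 -m jog '[{"fingers":0.06,"x":-0.05,"y":0,"z":-0.02,"rx":0,"ry":0,"rz":0},{"fingers":0.06,"x":-0.05,"y":0,"z":0,"rx":0,"ry":0,"rz":0},{"fingers":0.06,"x":0,"y":0,"z":0,"rx":0,"ry":0,"rz":0},{"fingers":0.06,"x":0,"y":0,"z":0,"rx":0,"ry":0,"rz":0}]'
python3 - <<'E'
from h import *
p,Rm=pose(); im,d,K,T=grab("wrist"); save("pics/final.png",im); C=cloud(d,K,T); print(p,yaw(Rm))
for n,x,y,zt,rad,lo,k in [("hexm",.585,-.197,.038,.05,.030,6),("round",.4725,-.101,.038,.05,.030,36),("square",.464,-.280,.038,.055,.030,4),("postL",.594,-.084,.076,.035,.066,4),("postR",.582,-.303,.076,.035,.066,4),("post3",.4686,-.1905,.076,.035,.066,4)]:
    m=near(C,x,y,rad)&(C[...,2]>lo)&(C[...,2]<zt+.01)&~((zt<.05)&near(C,.4686,-.1905,.03))
    if m.sum()<150: print(n,"unseen");continue
    c,W,A,q=hull_of(m,K,T,zt); print(n,np.round(c,1),"z",np.round(np.percentile(C[m][:,2],[50,90])*1e3,1),round(A),np.round(symang(W,c,k),2),np.round(q[1],1))
for n,x,y,k in [("hex",.585,-.197,6),("round",.4725,-.101,36),("square",.464,-.280,4)]:
    m=near(C,x,y,.06)&cmask(im,*GL[n])
    if m.sum()<150: print(n,"unseen");continue
    c,W,A,q=hull_of(m,K,T,.044); print("glass",n,np.round(c,1),np.round(np.median(C[m][:,2])*1e3,1),round(A),np.round(symang(W,c,k),2))
E
```

```text
clock: 38.95
tcp_pos: [0.4685, -0.236, 0.2714]
orientation: [2.258, 2.176, 0.004]
contact_force: [1.5, -1.0, -1.0]
grip_width: 0.06
gripper_force: 0.0
clock: 39.45
tcp_pos: [0.4616, -0.3387, 0.2865]
orientation: [-2.271, -2.171, -0.001]
contact_force: [0.9, 0.8, -0.1]
grip_width: 0.0598
gripper_force: 0.0
[ 0.46159009 -0.33868834  0.28653859] 87.40458588877003
hexm [ 584.  -199.7] z [44.4 45.5] 3176 [57.5  63.75] [58.7 64.5]
round unseen
square [ 462.8 -280.2] z [44.5 45.5] 3832 [81.25 62.05] [62.  62.1]
postL unseen
postR [ 579.9 -305. ] z [76.4 77.4] 665 [87.25 26.16] [24.8 27.5]
post3 [ 468.1 -193.9] z [76.5 77.6] 604 [87.5 24.8] [25.6 24. ]
glass hex [ 583.7 -200.2] 44.5 2831 [57.5  59.69]
round unseen
glass square [ 463.7 -279.8] 44.5 3374 [81.5  58.32]
```

View pics/final.png

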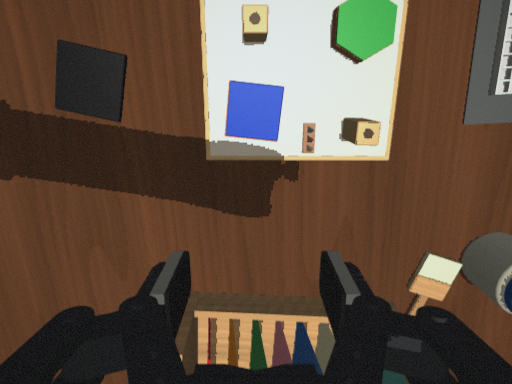

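The blue glass (255,110), the new post (255,20) and the green glass (365,25) are in view, but the top is cut off. I'll move 120 mm along tool x for a full view.

```bash
python3 -m jog '[{"fingers":0.06,"x":0.04,"y":0,"z":-0.02,"rx":0,"ry":0,"rz":0},{"fingers":0.06,"x":0.04,"y":-0.02,"z":-0.02,"rx":0,"ry":0,"rz":0},{"fingers":0.06,"x":0.04,"y":-0.02,"z":0,"rx":0,"ry":0,"rz":0},{"fingers":0.06,"x":0,"y":0,"z":0,"rx":0,"ry":0,"rz":0},{"fingers":0.06,"x":0,"y":0,"z":0,"rx":0,"ry":0,"rz":0}]'
python3 - <<'E'
from h import *
p,Rm=pose(); im,d,K,T=grab("wrist"); save("pics/final2.png",im); C=cloud(d,K,T); print(p,yaw(Rm))
for n,x,y,zt,rad,lo,k in [("hexm",.585,-.197,.038,.05,.030,6),("round",.4725,-.101,.038,.05,.030,36),("square",.464,-.280,.038,.055,.030,4),("postL",.594,-.084,.076,.035,.066,4),("postR",.582,-.303,.076,.035,.066,4),("post3",.4686,-.1905,.076,.035,.066,4)]:
    m=near(C,x,y,rad)&(C[...,2]>lo)&(C[...,2]<zt+.01)
    if m.sum()<100: print(n,"unseen");continue
    c,W,A,q=hull_of(m,K,T,zt); print(n,np.round(c,1),"z",np.round(np.percentile(C[m][:,2],[50,90])*1e3,1),round(A),np.round(symang(W,c,k),2),np.round(q[1],1))
for n,x,y,k in [("hex",.585,-.197,6),("round",.4725,-.101,36),("square",.464,-.280,4)]:
    m=near(C,x,y,.06)&cmask(im,*GL[n])
    if m.sum()<150: print(n,"unseen");continue
    c,W,A,q=hull_of(m,K,T,.044); print("glass",n,np.round(c,1),np.round(np.median(C[m][:,2])*1e3,1),round(A),np.round(symang(W,c,k),2))
E
```

```text
clock: 40.12
tcp_pos: [0.4271, -0.2174, 0.3261]
orientation: [2.27, 2.171, -0.002]
contact_force: [-0.4, -1.2, 0.2]
grip_width: 0.0602
gripper_force: 0.0
[ 0.42709988 -0.21741217  0.32607219] 87.44897993981438
hexm [ 584.2 -196.5] z [44.4 45.6] 3531 [57.5  64.19] [62.1 73.8]
round [ 471.5 -100.8] z [44.6 45.8] 3387 [ 5.5  65.84] [65.2 65.9]
square [ 462.9 -279.2] z [44.4 45.4] 3986 [81.25 63.47] [64.1 62.8]
postL [589.9 -86.4] z [76.2 77.5] 693 [ 2.   27.01] [28.4 25.6]
postR [ 579.7 -303.6] z [76.1 77.4] 724 [87.5  27.74] [27.2 28.3]
post3 [ 467.9 -192.4] z [76.4 77.4] 592 [87.5  24.71] [24.4 25. ]
glass hex [ 583.7 -197.1] 44.5 3055 [57.25 59.69]
glass round [ 471.6 -102.2] 44.8 3090 [ 7.5  62.93]
glass square [ 463.8 -279.3] 44.5 3387 [81.5  58.49]
```

View pics/final2.png

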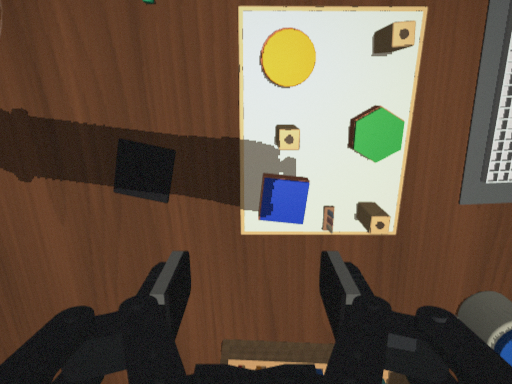

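All three glasses lie on their moulds: amber (288,57), green (377,134), blue (284,199). The third post stands at (288,139), about 2 mm from the midpoint. The existing posts and moulds haven't moved beyond measurement noise, so I'm handing in.

```bash
python3 -c "
from bench import r
print(r.hand_in())"
```

```text
the job is handed in; nothing more can be done
None
```

The job is handed in, with no verdict shown. The hexagonal mould stands between the back posts, each glass blank lies on its own mould, and the third tall post stands midway between the round and square moulds. In the last picture each placed piece was within about 2.5 mm of its target, at about 40 s on the clock.

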